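Give every glazed jar its own lid

TASK

The lids of the four glazed jars are mixed up: three are piled on the round wooden bat, the biggest at the bottom, and the yellow lid has been left on the blue jar. Put every lid on the jar of its own colour, plug down and fully home on the rim, leaving the jars standing where they are. It is stoneware: do not let a lid fall and do not knock a jar over.

Things in the scene. Friction and masses are not known exactly. Their poses are not given: they have to be found in the camera images.
- lid_blue_center (a point): Centre of the deep cobalt blue lid: stoneware disc 66 mm across, 14 mm thick, flat on top; below it a tapered plug 10 mm high (42 mm across at the disc, 34 mm at its foot). Point: on the axis 12 mm above the foot; the disc, held by its edge, spans -2 to +12 mm about it. z up. Starts lowest in the stack, on the round wooden bat (116 mm across, 20 mm thick).
- lid_yellow_center (a point): Centre of the mustard yellow lid: stoneware disc 66 mm across, 14 mm thick, flat on top; below it a tapered plug 10 mm high (42 mm across at the disc, 34 mm at its foot). Point: on the axis 12 mm above the foot; the disc, held by its edge, spans -2 to +12 mm about it. z up. Starts seated, wrongly, on the blue jar.
- lid_green_center (a point): Centre of the leaf green lid: stoneware disc 50 mm across, 14 mm thick, flat on top; below it a tapered plug 10 mm high (28 mm across at the disc, 21 mm at its foot). Point: on the axis 12 mm above the foot; the disc, held by its edge, spans -2 to +12 mm about it. z up. Starts on the blue lid, in the middle of the stack.
- lid_red_center (a point): Centre of the brick red lid: stoneware disc 36 mm across, 14 mm thick, flat on top; below it a tapered plug 10 mm high (17 mm across at the disc, 14 mm at its foot). Point: on the axis 12 mm above the foot; the disc, held by its edge, spans -2 to +12 mm about it. z up. Starts on the green lid, at the top of the stack.
- jar_blue: The deep cobalt blue stoneware jar, loose on the table, 74 mm high, belly 88 mm across up to 40 mm height, then a neck; round mouth 54 mm across inside and 62 mm outside. Origin: centre of its underside, z up. With its lid fully home the disc rests flat on the rim: the lid's centre point is then 76 mm above this origin.
- jar_yellow: The mustard yellow stoneware jar, loose on the table, 74 mm high, belly 88 mm across up to 40 mm height, then a neck; round mouth 54 mm across inside and 62 mm outside. Origin: centre of its underside, z up. With its lid fully home the disc rests flat on the rim: the lid's centre point is then 76 mm above this origin.
- jar_green: The leaf green stoneware jar, loose on the table, 66 mm high, belly 74 mm across up to 32 mm height, then a neck; round mouth 39 mm across inside and 47 mm outside. Origin: centre of its underside, z up. With its lid fully home the disc rests flat on the rim: the lid's centre point is then 68 mm above this origin.
- jar_red: The brick red stoneware jar, loose on the table, 58 mm high, belly 60 mm across up to 24 mm height, then a neck; round mouth 26 mm across inside and 34 mm outside. Origin: centre of its underside, z up. With its lid fully home the disc rests flat on the rim: the lid's centre point is then 60 mm above this origin.

How it is judged (in metres and radians):
At the end, for the whole second after the job is handed in: Each of the four lids is seated on the jar of its own colour: centred within 10 mm, its height within 3 mm above and 4 mm below the fully home height, tilted less than 0.08 rad, at rest and released; each jar is upright (within 0.08 rad) and within 35 mm of where it stood at the start (horizontal distance between lid_blue_center and jar_blue below 0.01 m and z of lid_blue_center in the frame of jar_blue between 0.072 and 0.079 m and angle between each of lid_blue_center, jar_blue, lid_yellow_center, jar_yellow, lid_green_center, jar_green, lid_red_center, jar_red's own z axis and vertical below 0.08 rad and distance of each of jar_blue, jar_yellow, jar_green, jar_red from where it was at the start of the episode below 0.035 m and linear speed of each of lid_blue, lid_yellow, lid_green, lid_red below 0.02 m/s and contact force between the fingers and lid_blue below 0.05 N and horizontal distance between lid_yellow_center and jar_yellow below 0.01 m and z of lid_yellow_center in the frame of jar_yellow between 0.072 and 0.079 m and contact force between the fingers and lid_yellow below 0.05 N and horizontal distance between lid_green_center and jar_green below 0.01 m and z of lid_green_center in the frame of jar_green between 0.064 and 0.071 m and contact force between the fingers and lid_green below 0.05 N and horizontal distance between lid_red_center and jar_red below 0.01 m and z of lid_red_center in the frame of jar_red between 0.056 and 0.063 m and contact force between the fingers and lid_red below 0.05 N); the robot touches nothing.
It fails at once if a lid falls (moves faster than 0.75 m/s while not in the fingers) ((linear speed of lid_blue above 0.75 m/s and contact force between the fingers and lid_blue below 0.05 N) or (linear speed of lid_yellow above 0.75 m/s and contact force between the fingers and lid_yellow below 0.05 N) or (linear speed of lid_green above 0.75 m/s and contact force between the fingers and lid_green below 0.05 N) or (linear speed of lid_red above 0.75 m/s and contact force between the fingers and lid_red below 0.05 N)).
It fails at once if a jar is knocked over (tilted more than 0.6 rad) (angle between any of jar_blue, jar_yellow, jar_green, jar_red's own z axis and vertical above 0.6 rad).
It also fails if it takes over 112 s, if anything falls off the work surface, if the arm or the gripper's body presses on something with over 40 N, if the wrist force passes 120 N, or if a joint passes its speed limit or range.

ROBOT

A 6-joint arm with a two-finger parallel gripper is mounted at the origin on the work surface. World frame = base frame: x ahead of the robot, y to its left, z up, the work surface at z = 0. Lengths are in m, angles in degrees, forces in N, time in s.
With the tool pointing down it reaches from about 0.3 to 0.85 m from the base axis. Payload 5.4 kg.
Tool frame: the origin (TCP) lies between the finger pads; the fingertips stand 25 mm ahead of it and the grasp point (between the pads) lies 6 mm ahead of it; y points along the fingers, z is the direction in which the jaws open and shut, and the axes are right-handed (so a half turn about y gives the same grasp; the last joint's range is limited). The gripper opens to 85 mm and grips with 20 to 120 N. Pads are 22 mm wide; open, the fingers measure 114 mm over their backs; the gripper's body (76 mm by 85 mm) begins 54 mm behind the grasp point. The pads swing forward as they close: fully open they stand 13 mm farther back than shut.
Start: joints at [-84.746, 9.076, 91.501, -0, 79.423, -12.038], TCP at [0.171, -0.549, 0.256] pointing down, gripper open.
Joint ranges: [-166.64, 166.64], [-54.1, 131.32], [10.49, 154.53], [-73.88, 253.88], [9.74, 151.15], [-171.62, 171.62]. Speed limits (degrees/s): [147.25, 147.25, 180, 180, 180, 180].

INTERFACE

Orientations are given as a 3x3 rotation matrix whose columns are the frame's x, y, z axes.
In Python, from plant import * gives the robot as it stands.
- The arm moves only by the tool servo_tool, never from a script. Its argument "motion" is a list of rows, each an object with "travel": the shift along the tool's x, y, z in m, a list of three; "roll": the turn about the tool's y in degrees. In form: [{"travel": [dx, dy, dz], "roll": roll}, ...]. A call has 1 to 5 rows; each row is the pose to reach, as a shift and turn from the pose measured when the call began, along the tool's axes at that moment; what a row does not reach only later rows make up. A row lasts 1/8 s, in which the tool goes at most 62.5 mm and 10.7 degrees, less where a joint would pass 70% of its speed; a pose out of reach is approached as far as the arm can. A call with a gripper value outside its range is refused whole. "hand" is the finger opening in m, from 0 to 0.0854, set as the call begins (left out, the last holds). The fingers move at their own pace and stop on an object; the grip force is fixed at half the most. Time passes only in rows, so rows that repeat a pose let the fingers close. It gives the time, the measured TCP pose, the force and the opening at its end, in the units of the state.
- observe(): the state, without advancing time (a new reading comes with each control period).
- camera(name): name is "side" or "top"; returns (picture, depth): 400x640x3 uint8, red, green, blue; 400x640 float32, m along the optical axis (not along the pixel's ray), 0 where there is no reading.
- calibration(name): a dict with "vertical_fov" (degrees; the focal length in pixels is half the picture's height over the tangent of half this angle, whatever the lens; pixels are square), "cx", "cy" (the principal point, pixels), "extrinsics" (4x4, takes a point from world to camera coordinates). Camera axes: x right, y up, looking along -z (the intrinsics and any distortion apply to the point x, -y, -z); pixel columns grow to the right and rows downward; lengths in m; the calibration is good to about 2 mm. A picture is of the moment at which its call begins. calibration takes no time and is no camera call.
- sign_off(): hands the job in, once; it reports no verdict.
The state is a dict: "clock": time; "qpos": joint angles; "joint_vel": joint speeds; "effort": joint torques, N m; "tcp_pos": TCP position; "orientation": TCP orientation; "force": force on the tool from outside, world axes, zero at the start; "ft_torque": the same for the moment, N m; "width": finger opening in m.
Only numpy, scipy, OpenCV 4.12 (cv2) and the standard library are available. Lean on these libraries where they do the work, as an engineer would, in place of code of your own. Each camera call takes 0.05 s, during which the arm holds its last target.

## Working session

There is one attempt and no reset: what is moved stays moved. The work goes in short steps, Python scripts to look and compute and a tool call to move; the robot and the scene stay as the last step left them, time stands still between calls to the robot, and variables do not carry over. Pictures are saved under pics/ and viewed, and the job is handed in when it is done.

Besides the shell and the picture viewer there is one more tool, called after "Request:" as name(argument=value, ...), one argument or row to a line, values as JSON. servo_tool: Moves the arm, as the interface text tells. Its arguments: {"type":"object","properties":{"motion":{"type":"array","items":{"type":"object","properties":{"travel":{"type":"array","items":{"type":"number"}},"roll":{"type":"number"}}}},"hand":{"type":"number"}},"required":["motion"]}

```bash
mkdir -p pics; ls
python3 - <<'E'
from plant import *
import cv2,numpy as np
s=observe();print(s)
for n in("side","top"):
    p,d=camera(n);cv2.imwrite(f"pics/{n}0.png",p[:,:,::-1]);np.savez(f"{n}0.npz",p=p,d=d);print(calibration(n),(d>0).mean())
E
```

```text
pics
{'clock': 0.0, 'qpos': array([-8.47465010e+01,  9.11253466e+00,  9.15719217e+01,  5.73224917e-04,
        7.94215291e+01, -1.20373128e+01]), 'joint_vel': array([ 0.0426757 ,  0.10325981, -0.12010158,  0.01232142,  0.03310288,
        0.01538195]), 'effort': array([ 5.16054843e-04, -3.95994973e+01, -3.31430697e+01, -1.25725942e-04,
        8.51172663e-03, -2.26085497e-07]), 'tcp_pos': array([ 0.17083927, -0.54846597,  0.25532017]), 'orientation': array([[-9.54809055e-01, -1.59578391e-04,  2.97219855e-01],
       [-2.97219635e-01,  1.84292487e-03, -9.54807359e-01],
       [-3.95387240e-04, -9.99998289e-01, -1.80707118e-03]]), 'force': array([ 0.42512298,  0.04822472, -1.14344936]), 'ft_torque': array([-0.01360548, -0.00357798,  0.00823879]), 'width': 0.08554121856801768}
{'vertical_fov': 47.68210387402583, 'cx': 314.97044036655046, 'cy': 193.8660536222716, 'extrinsics': array([[-0.9164555 , -0.4001067 , -0.00489403,  0.47827353],
       [ 0.20258218, -0.4744982 ,  0.85662823, -0.19240112],
       [-0.3450649 ,  0.7840702 ,  0.51591097, -0.90868521],
       [ 0.        ,  0.        ,  0.        ,  1.        ]])} 0.9961484375
{'vertical_fov': 50.71058652194378, 'cx': 321.85478250511295, 'cy': 199.49124196476575, 'extrinsics': array([[ 0.01061562, -0.99952393, -0.02896948,  0.02057574],
       [ 0.98359848,  0.0052209 ,  0.18029637, -0.54942121],
       [-0.18005929, -0.03040829,  0.98318563, -0.85462523],
       [ 0.        ,  0.        ,  0.        ,  1.        ]])} 0.99613671875
```

View pics/side0.png

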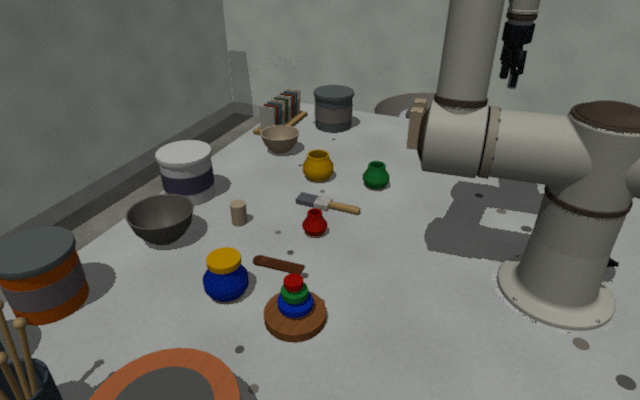

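View pics/top0.png

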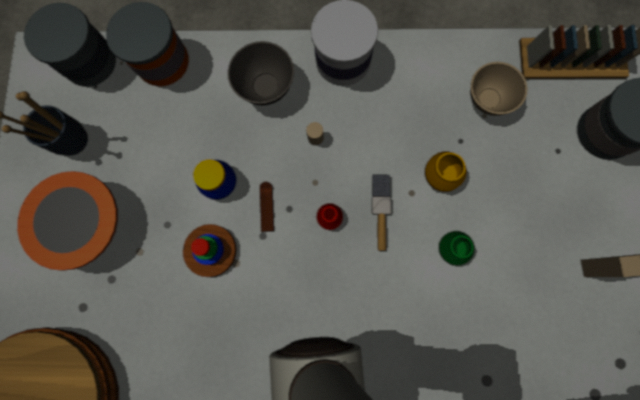

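```bash
cat > h.py <<'E'
from plant import *
import cv2,numpy as np
def cal(n):
    c=calibration(n);f=200/np.tan(np.radians(c["vertical_fov"]/2));return f,c["cx"],c["cy"],np.array(c["extrinsics"])
def world(n,d):
    f,cx,cy,E=cal(n);v,u=np.mgrid[0:400,0:640].astype(float)
    P=np.stack([(u-cx)/f*d,-(v-cy)/f*d,-d],-1)
    return (P-E[:3,3])@E[:3,:3]
def proj(n,X):
    f,cx,cy,E=cal(n);p=E[:3,:3]@X+E[:3,3];return cx+f*p[0]/-p[2],cy-f*p[1]/-p[2]
def ray(n,u,v,z):
    f,cx,cy,E=cal(n);r=E[:3,:3].T@np.array([(u-cx)/f,-(v-cy)/f,-1]);o=-E[:3,:3].T@E[:3,3]
    return (o+r*(z-o[2])/r[2])
def masks(p):
    h=cv2.cvtColor(p,cv2.COLOR_RGB2HSV);H,S,V=[h[...,i].astype(int) for i in range(3)]
    ok=(S>150)&(V>40)
    return {"red":ok&((H<5)|(H>174))&(S>200),"yellow":ok&(H>17)&(H<34),"green":ok&(H>50)&(H<85),"blue":ok&(H>105)&(H<130)}
E
python3 - <<'E'
from h import *
for n in("side","top"):
    z=np.load(n+"0.npz");p,d=z["p"],z["d"];W=world(n,d)
    for (u,v) in([(240,260),(300,210),(370,130),(520,160),(400,200),(290,180),(160,250),(160,130)] if n=="top" else [(150,300),(270,235),(350,290),(380,250),(290,200),(350,150)]):
        print(n,u,v,W[v,u].round(4))
    for k,m in masks(p).items():
        nc,L,st,ce=cv2.connectedComponentsWithStats(m.astype(np.uint8))
        for i in range(1,nc):
            if st[i,4]>40:
                q=W[L==i];zt=np.percentile(q[:,2],97);t=q[q[:,2]>zt-.006]
                print(n,k,st[i],"ztop %.4f"%zt,"topc",t.mean(0).round(4),"mid",((np.percentile(t,2,0)+np.percentile(t,98,0))/2).round(4),"ext",(np.ptp(t,axis=0)).round(3))
E
```

```text
side 150 300 [0.7241 0.345  0.0016]
side 270 235 [0.6099 0.0636 0.0023]
side 350 290 [0.3734 0.1645 0.0024]
side 380 250 [0.3554 0.0157 0.0019]
side 290 200 [ 6.38e-01 -9.95e-02 -5.00e-04]
side 350 150 [ 0.5926 -0.4443  0.0035]
side red [303 209  24  27 435] ztop 0.0591 topc [0.5076 0.0342 0.0718] mid [0.4363 0.2003 0.195 ] ext [0.37  0.817 0.583]
side red [284 273  19  19 281] ztop 0.0949 topc [0.4428 0.2764 0.0952] mid [0.4441 0.2728 0.0922] ext [0.296 0.558 0.547]
side yellow [304 150  29  31 734] ztop 0.0751 topc [ 0.6073 -0.218   0.0835] mid [ 0.6188 -0.2412  0.0736] ext [0.485 1.087 0.567]
side yellow [206 248  35  26 725] ztop 0.0911 topc [0.5923 0.271  0.0927] mid [0.5955 0.2668 0.0886] ext [0.464 0.579 0.551]
side green [364 162  25  26 466] ztop 0.0674 topc [ 0.4416 -0.2235  0.0813] mid [0.3706 0.0554 0.2358] ext [0.309 1.096 0.574]
side green [281 284  27  20 296] ztop 0.0706 topc [0.4396 0.2807 0.0688] mid [0.4434 0.2745 0.0679] ext [0.045 0.042 0.007]
side blue [ 203  266   45   36 1117] ztop 0.0688 topc [0.5794 0.2939 0.0764] mid [0.5918 0.2773 0.0677] ext [0.456 0.557 
[... 1001 characters left out ...]
41 0.2609 0.0914] mid [0.5947 0.2617 0.0879] ext [0.24  0.296 0.855]
top yellow [379 215   6  35 180] ztop 0.0226 topc [ 0.4828 -0.1037  0.0251] mid [ 0.484  -0.1047  0.02  ] ext [0.135 0.108 0.923]
top yellow [   0  332   98   68 5115] ztop 0.0729 topc [0.2005 0.5696 0.0752] mid [0.2049 0.5659 0.0703] ext [0.244 0.673 0.873]
top green [449 235  25  24 371] ztop 0.0677 topc [ 0.4499 -0.2585  0.0712] mid [ 0.4511 -0.2608  0.0656] ext [0.087 0.281 0.878]
top blue [200 184  29  15 135] ztop 0.0578 topc [0.567  0.256  0.0552] mid [0.5696 0.2576 0.0565] ext [0.018 0.054 0.011]
top blue [194 234  28  31 201] ztop 0.0466 topc [0.4349 0.2567 0.0483] mid [0.4422 0.2654 0.0438] ext [0.088 0.297 0.899]
```

```bash
cat >> h.py <<'E'
def meas(n,p,d,k,zt,xy,R,tol=.006):
    """top-face/rim centre: colour silhouette pixels cast to plane zt, limited to depth near zt; enclosing circle + centroid"""
    W=world(n,d);m=masks(p)[k]&(abs(W[...,2]-zt)<tol)&(np.hypot(W[...,0]-xy[0],W[...,1]-xy[1])<R+.015)
    v,u=np.nonzero(m)
    if len(u)<10:return None
    q=np.array([ray(n,a,b,zt)[:2] for a,b in zip(u,v)])
    c,r=cv2.minEnclosingCircle((q*1000).astype(np.float32))
    mid=(np.percentile(q,1,0)+np.percentile(q,99,0))/2
    return len(u),(np.array(c)/1000).round(4),round(r,1),q.mean(0).round(4),mid.round(4)
E
python3 - <<'E'
from h import *
T={"redlid":("red",.092,(.444,.27),.018),"greenlid":("green",.068,(.444,.27),.025),"bluelid":("blue",.044,(.444,.27),.033),"yellid":("yellow",.088,(.594,.262),.033),
"jy":("yellow",.074,(.61,-.235),.031),"jg":("green",.066,(.45,-.26),.0235),"jr":("red",.058,(.51,.01),.017)}
for n in("side","top"):
    z=np.load(n+"0.npz");p,d=z["p"],z["d"]
    for a,b in T.items(): print(n,a,meas(n,p,d,*b))
    for a,(x0,x1,y0,y1) in ({"s":(190,390,140,350)} if n=="side" else {"t":(180,250,140,280),"t2":(310,490,140,270)}).items():
        cv2.imwrite(f"pics/c_{a}.png",cv2.resize(p[y0:y1,x0:x1,::-1],None,fx=4 if n=="top" else 2.8,fy=4 if n=="top" else 2.8))
E
```

```text
side redlid (240, array([0.445 , 0.2744]), 21.0, array([0.4439, 0.2745]), array([0.4436, 0.2743]))
side greenlid (241, array([0.4425, 0.2737]), 25.1, array([0.439 , 0.2813]), array([0.4429, 0.2752]))
side bluelid (415, array([0.4421, 0.275 ]), 33.9, array([0.4364, 0.2848]), array([0.4427, 0.2773]))
side yellid (640, array([0.5952, 0.2675]), 35.4, array([0.5949, 0.2677]), array([0.5951, 0.2671]))
side jy (119, array([ 0.6157, -0.2365]), 36.5, array([ 0.6152, -0.2353]), array([ 0.6176, -0.2372]))
side jg (82, array([ 0.4491, -0.2546]), 25.8, array([ 0.4489, -0.2518]), array([ 0.4502, -0.2546]))
side jr (83, array([0.5166, 0.0146]), 19.4, array([0.5163, 0.0155]), array([0.5165, 0.0147]))
top redlid (211, array([0.4443, 0.2688]), 17.2, array([0.4439, 0.2692]), array([0.4438, 0.2689]))
top greenlid (68, array([0.4431, 0.2662]), 23.4, array([0.4412, 0.2621]), array([0.4435, 0.2635]))
top bluelid (198, array([0.4421, 0.2678]), 32.2, array([0.4351, 0.2579]), array([0.443 , 0.2661]))Traceback (most recent call last):
  File "<stdin>", line 6, in <module>
  File "h.py", line 23, in meas
    q=np.array([ray(n,a,b,zt)[:2] for a,b in zip(u,v)])
                ~~~^^^^^^^^^^
  File "h.py", line 12, in ray
    f,cx,cy,E=cal(n);r=E[:3,:3].T@np.array([(u-cx)/f,-(v-cy)/f,-1]);o=-E[:3,:3].T@E[:3,3]
              ~~~^^^
  File "h.py", line 4, in cal
    c=calibration(n);f=200/np.tan(np.radians(c["vertical_fov"]/2));return f,c["cx"],c["cy"],np.array(c["extrinsics"])
ValueError: time passes only in moves, steps and waits
```

View pics/c_s.png

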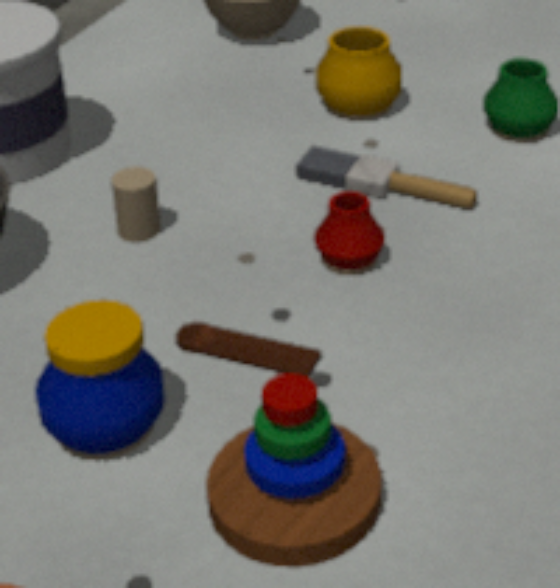

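```bash
sed -i 's/^def cal(n):/from functools import lru_cache\n@lru_cache\ndef cal(n):/' h.py
cat > m.py <<'E'
from h import *
T={"redlid":("red",.092,(.444,.27),.018),"greenlid":("green",.068,(.444,.27),.025),"bluelid":("blue",.044,(.444,.27),.033),"yellid":("yellow",.088,(.594,.262),.033),
"jy":("yellow",.074,(.61,-.235),.031),"jg":("green",.066,(.45,-.26),.0235),"jr":("red",.058,(.51,.01),.017)}
E
python3 - <<'E'
from m import *
for n in("side","top"):
    z=np.load(n+"0.npz");p,d=z["p"],z["d"]
    for a,b in T.items(): print(n,a,meas(n,p,d,*b,tol=.004))
    for a,(x0,x1,y0,y1) in ({"s":(190,390,140,350)} if n=="side" else {"t":(180,250,140,280),"t2":(310,490,140,270)}).items():
        cv2.imwrite(f"pics/c_{a}.png",cv2.resize(p[y0:y1,x0:x1,::-1],None,fx=4 if n=="top" else 2.8,fy=4 if n=="top" else 2.8))
E
```

```text
side redlid (223, array([0.4453, 0.2731]), 19.9, array([0.4443, 0.2734]), array([0.4441, 0.2729]))
side greenlid (214, array([0.4433, 0.273 ]), 24.7, array([0.4398, 0.2803]), array([0.4434, 0.2743]))
side bluelid (390, array([0.4427, 0.2735]), 33.1, array([0.4367, 0.2839]), array([0.4429, 0.2766]))
side yellid (608, array([0.5956, 0.2666]), 34.4, array([0.5957, 0.2667]), array([0.596, 0.266]))
side jy (89, array([ 0.6175, -0.2394]), 33.5, array([ 0.6147, -0.2367]), array([ 0.6179, -0.2399]))
side jg (66, array([ 0.4491, -0.2546]), 25.8, array([ 0.4495, -0.2516]), array([ 0.451 , -0.2546]))
side jr (67, array([0.5166, 0.014 ]), 18.8, array([0.5166, 0.015 ]), array([0.517 , 0.0139]))
top redlid (205, array([0.4435, 0.2693]), 17.1, array([0.4438, 0.2695]), array([0.4438, 0.2697]))
top greenlid (68, array([0.4431, 0.2662]), 23.4, array([0.4412, 0.2621]), array([0.4435, 0.2635]))
top bluelid (197, array([0.4421, 0.2678]), 32.2, array([0.4352, 0.2579]), array([0.443 , 0.2661]))
top yellid (720, array([0.5946, 0.2621]), 32.8, array([0.5948, 0.2618]), array([0.5944, 0.2617]))
top jy (186, array([ 0.6169, -0.2429]), 31.4, array([ 0.6171, -0.242 ]), array([ 0.6179, -0.2429]))
top jg (145, array([ 0.4508, -0.2607]), 24.0, array([ 0.4502, -0.26  ]), array([ 0.4512, -0.2606]))
top jr (92, array([0.5169, 0.0095]), 17.2, array([0.5167, 0.0097]), array([0.5178, 0.0104]))
```

View pics/c_t.png

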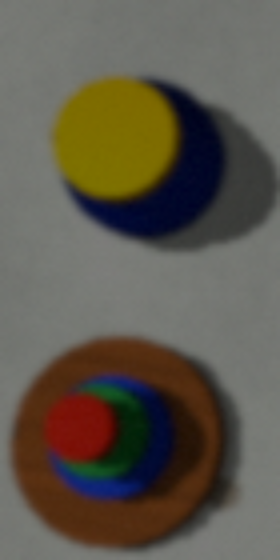

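View pics/c_t2.png

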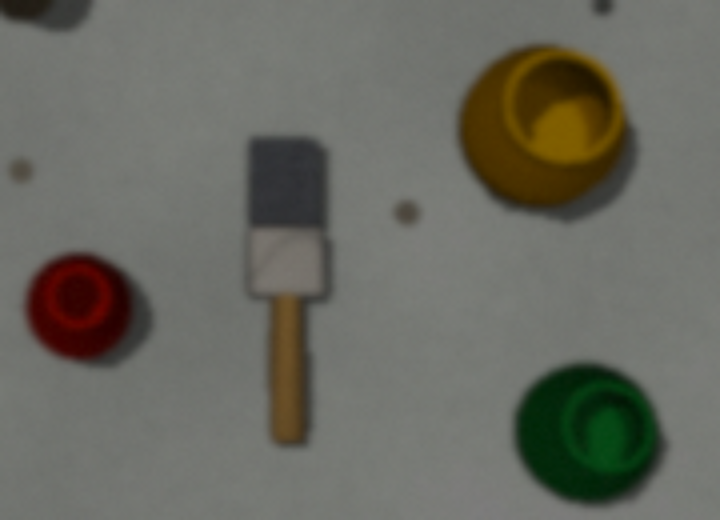

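Request:
servo_tool(
  motion=[
    {"travel":[-0.06,0,-0.033],"roll":8},
    {"travel":[-0.12,0,-0.066],"roll":17.3},
    {"travel":[-0.176,0,-0.096],"roll":17.3},
    {"travel":[-0.22,0,-0.12],"roll":17.3},
    {"travel":[-0.264,0,-0.144],"roll":17.3},
  ],
)

```text
clock: 0.72
tcp_pos: [0.3813, -0.3304, 0.2554]
orientation: [[-1.0, -0.0, 0.001], [-0.001, 0.002, -1.0], [0.0, -1.0, -0.002]]
force: [-0.1, 0.1, -0.0]
width: 0.0853
```

Request:
servo_tool(
  motion=[
    {"travel":[-0.02,0,-0.055],"roll":0},
    {"travel":[-0.04,0,-0.115],"roll":0},
    {"travel":[-0.055,0,-0.175],"roll":0},
    {"travel":[-0.063,0,-0.235],"roll":0},
    {"travel":[-0.063,0,-0.295],"roll":0},
  ],
)

```text
clock: 1.35
tcp_pos: [0.4439, -0.0333, 0.2558]
orientation: [[-1.0, -0.0, 0.001], [-0.001, 0.003, -1.0], [0.0, -1.0, -0.003]]
force: [1.0, 0.1, -0.4]
width: 0.0851
```

Request:
servo_tool(
  motion=[
    {"travel":[0,0,-0.06],"roll":0},
    {"travel":[0,0,-0.12],"roll":0},
    {"travel":[0,0.0,-0.18],"roll":0},
    {"travel":[0,0.0,-0.24],"roll":0},
    {"travel":[0,0.0,-0.29],"roll":0},
  ],
)

```text
clock: 1.98
tcp_pos: [0.443, 0.2589, 0.2562]
orientation: [[-1.0, -0.001, 0.002], [-0.002, 0.002, -1.0], [0.001, -1.0, -0.002]]
force: [-0.2, -0.4, -1.1]
width: 0.0852
```

Request:
servo_tool(
  hand=0.06,
  motion=[
    {"travel":[-0.001,0.04,-0.012],"roll":0},
    {"travel":[-0.001,0.08,-0.012],"roll":0},
    {"travel":[-0.001,0.11,-0.012],"roll":0},
    {"travel":[-0.001,0.126,-0.012],"roll":0},
    {"travel":[-0.001,0.126,-0.012],"roll":0},
  ],
)

```text
clock: 2.6
tcp_pos: [0.4432, 0.2709, 0.1293]
orientation: [[-1.0, -0.003, 0.002], [-0.002, 0.002, -1.0], [0.003, -1.0, -0.002]]
force: [-0.7, 0.9, 1.2]
width: 0.0599
```

```bash
cat > look.py <<'E'
import sys
from m import *
t=sys.argv[1]
for n,(x0,x1,y0,y1) in {"side":(180,400,130,340),"top":(150,490,130,290)}.items():
    if len(sys.argv)>2 and n not in sys.argv[2]: continue
    p,d=camera(n);np.savez(f"{n}_{t}.npz",p=p,d=d)
    cv2.imwrite(f"pics/{n}_{t}.png",cv2.resize(p[y0:y1,x0:x1,::-1],None,fx=2.7 if n=="side" else 2.3,fy=2.7 if n=="side" else 2.3,interpolation=cv2.INTER_CUBIC))
s=observe();print(s["clock"],s["tcp_pos"],s["force"],s["width"])
E
python3 look.py a
```

```text
2.7 [0.44476223 0.27138962 0.13139502] [0.25011815 0.52893892 0.60573125] 0.06033261133128275
```

View pics/side_a.png

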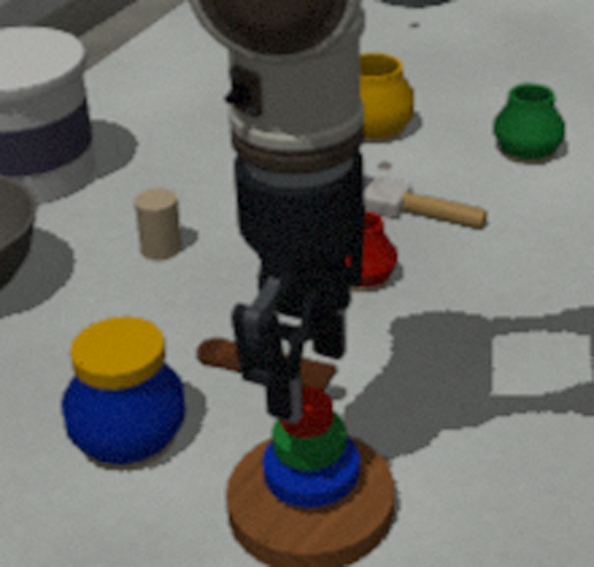

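View pics/top_a.png

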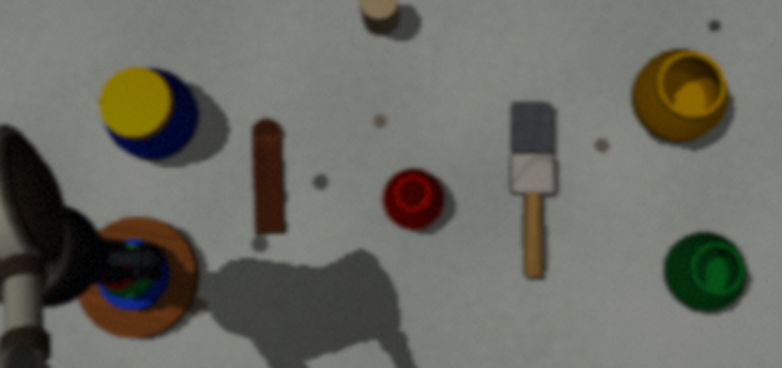

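Run:
```python
from m import *
z=np.load("side_a.npz");W=world("side",z["d"])
m=(W[...,2]>.095)&(W[...,2]<.125)&(abs(W[...,0]-.444)<.03)&(abs(W[...,1]-.27)<.06)&(z["p"].max(-1)<70)
q=W[m];print(len(q),np.percentile(q,[0,1,5,50,95,99],axis=0).round(4))
for n in("side",):
    for dz in(.018,.022,.025): print(dz,np.round([proj(n,np.array([x,.271+.035,.1314-dz])) for x in(.434,.455)],1))
```

```text
127 [[0.4333 0.2345 0.0953]
 [0.4335 0.2347 0.1093]
 [0.434  0.2385 0.1115]
 [0.4413 0.2421 0.1192]
 [0.4526 0.3141 0.1248]
 [0.4548 0.3149 0.125 ]]
0.018 [[289.7 284.7]
 [278.6 281.3]]
0.022 [[289.8 286.5]
 [278.7 283.1]]
0.025 [[289.8 287.8]
 [278.8 284.4]]
```

Request:
servo_tool(
  motion=[
    {"travel":[0,0.01,-0.001],"roll":0},
    {"travel":[0,0.018,-0.001],"roll":0},
    {"travel":[0,0.025,-0.001],"roll":0},
    {"travel":[0,0.0285,-0.001],"roll":0},
    {"travel":[0,0.0285,-0.001],"roll":0},
  ],
)

```text
clock: 3.32
tcp_pos: [0.4446, 0.2724, 0.1025]
orientation: [[-1.0, 0.0, 0.002], [-0.002, 0.003, -1.0], [-0.0, -1.0, -0.003]]
force: [-0.2, 0.7, 0.4]
width: 0.0601
```

Request:
servo_tool(
  hand=0.02,
  motion=[
    {"travel":[0,0,0],"roll":0},
    {"travel":[0,0,0],"roll":0},
    {"travel":[0,0,0],"roll":0},
    {"travel":[0,0,0],"roll":0},
    {"travel":[0,0,0],"roll":0},
  ],
)

```text
clock: 3.95
tcp_pos: [0.445, 0.2726, 0.103]
orientation: [[-1.0, 0.001, 0.002], [-0.002, 0.003, -1.0], [-0.001, -1.0, -0.003]]
force: [0.8, -0.3, 4.6]
width: 0.0334
```

Request:
servo_tool(
  motion=[
    {"travel":[0,-0.005,0],"roll":0},
    {"travel":[0,-0.015,0],"roll":0},
    {"travel":[0,-0.03,0],"roll":0},
    {"travel":[0,-0.045,0],"roll":0},
    {"travel":[0,-0.055,0],"roll":0},
  ],
)

```text
clock: 4.58
tcp_pos: [0.4455, 0.2726, 0.1597]
orientation: [[-1.0, 0.003, 0.002], [-0.002, 0.004, -1.0], [-0.003, -1.0, -0.004]]
force: [0.1, -0.1, -0.9]
width: 0.0334
```

```bash
python3 look.py b
```

```text
4.675 [0.44597173 0.27271166 0.15985004] [ 0.69546748  0.8346657  -0.27402599] 0.03363945232215161
```

View pics/side_b.png

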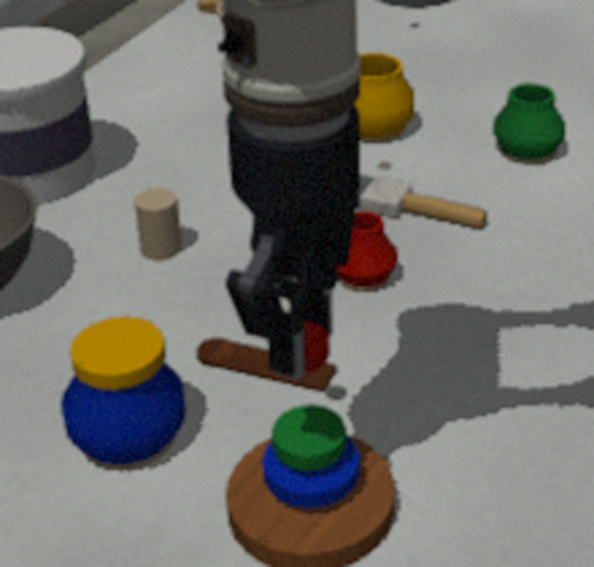

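Run:
```python
from m import *
z=np.load("side_b.npz");p,d=z["p"],z["d"];W=world("side",d)
cv2.imwrite("pics/zb.png",cv2.resize(p[215:300,250:330,::-1],None,fx=7,fy=7,interpolation=cv2.INTER_CUBIC))
for n in("side","top"):
    z=np.load(n+"_b.npz")
    for a in("greenlid","bluelid","jr"): print(n,a,meas(n,z["p"],z["d"],*T[a],tol=.004))
```

```text
side greenlid (408, array([0.4441, 0.2717]), 25.5, array([0.4441, 0.2721]), array([0.4439, 0.2719]))
side bluelid (383, array([0.4427, 0.2735]), 33.2, array([0.4369, 0.2837]), array([0.4431, 0.2764]))
side jr (49, array([0.5153, 0.0144]), 19.3, array([0.5134, 0.0155]), array([0.5153, 0.0139]))
top greenlid (91, array([0.4435, 0.2669]), 23.4, array([0.4342, 0.2707]), array([0.4415, 0.2677]))
top bluelid (194, array([0.4417, 0.2676]), 32.0, array([0.4333, 0.2566]), array([0.4411, 0.2661]))
top jr (93, array([0.5168, 0.0095]), 17.2, array([0.5165, 0.0101]), array([0.5168, 0.0104]))
```

View pics/zb.png

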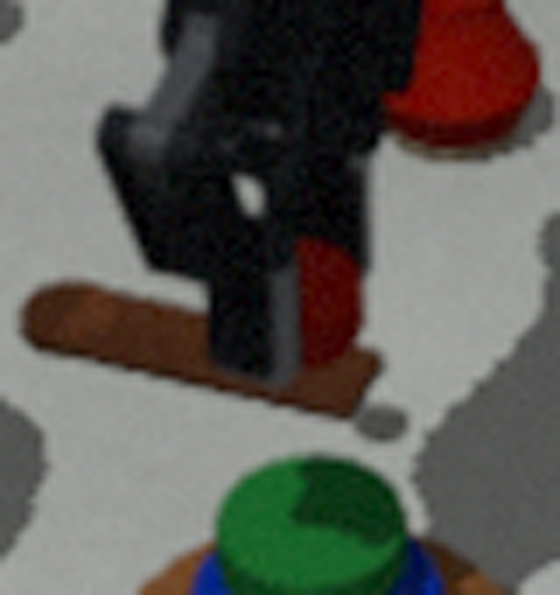

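Run:
```python
from m import *
for n in("side","top"):
    z=np.load(n+"_b.npz");p,d=z["p"],z["d"];W=world(n,d)
    h=cv2.cvtColor(p,cv2.COLOR_RGB2HSV).astype(int)
    m=((h[...,0]<6)|(h[...,0]>172))&(h[...,1]>170)&(h[...,2]>30)&(np.hypot(W[...,0]-.445,W[...,1]-.272)<.04)&(W[...,2]>.1)&(W[...,2]<.2)
    q=W[m];print(n,len(q))
    if len(q)>10:
        print(np.percentile(q,[1,5,25,50,75,95,99],axis=0).round(4))
        c=q.mean(0);u,s,v=np.linalg.svd(q-c);print(c,s/np.sqrt(len(q)),v.round(3))
        vv,uu=np.nonzero(m)
        for r in range(vv.min(),vv.max()+1,2):
            i=vv==r
            if i.any(): print(r,uu[i].min(),uu[i].max(),W[m][i].mean(0).round(4))
```

```text
side 126
[[0.4295 0.2572 0.1363]
 [0.4301 0.2601 0.1385]
 [0.4324 0.2665 0.1456]
 [0.4355 0.2743 0.1493]
 [0.44   0.2806 0.1502]
 [0.4459 0.2859 0.1511]
 [0.4496 0.2873 0.1516]]
[0.43658258 0.27373808 0.14742608] [0.00952425 0.00381259 0.00369014] [[-0.388  0.88  -0.275]
 [-0.758 -0.474 -0.448]
 [ 0.525 -0.035 -0.851]]
249 293 296 [0.4472 0.2578 0.1503]
251 293 299 [0.4423 0.262  0.1504]
253 293 300 [0.4393 0.2662 0.1501]
255 293 300 [0.437  0.2711 0.1501]
257 293 300 [0.4347 0.2758 0.15  ]
259 293 300 [0.4333 0.2788 0.1483]
261 293 299 [0.433  0.2815 0.1462]
263 293 299 [0.4328 0.2822 0.1424]
265 293 297 [0.434  0.2839 0.1391]
267 293 293 [0.4427 0.2747 0.1246]
top 10
```

Request:
servo_tool(
  motion=[
    {"travel":[-0.014,0,0.05],"roll":0},
    {"travel":[-0.029,0,0.105],"roll":0},
    {"travel":[-0.044,0,0.16],"roll":0},
    {"travel":[-0.06,0,0.215],"roll":0},
    {"travel":[-0.072,0,0.26],"roll":0},
  ],
)

```text
clock: 5.3
tcp_pos: [0.5185, 0.0107, 0.1588]
orientation: [[-1.0, 0.004, 0.001], [-0.001, 0.004, -1.0], [-0.004, -1.0, -0.004]]
force: [0.3, -0.2, -0.6]
width: 0.0336
```

Request:
servo_tool(
  motion=[
    {"travel":[0,0,0],"roll":0},
    {"travel":[0,0.015,0],"roll":0},
    {"travel":[0,0.03,0],"roll":0},
    {"travel":[0,0.03,0],"roll":0},
  ],
)

```text
clock: 5.8
tcp_pos: [0.5166, 0.0123, 0.1263]
orientation: [[-1.0, -0.001, 0.002], [-0.002, 0.005, -1.0], [0.001, -1.0, -0.005]]
force: [-0.7, -0.1, -0.8]
width: 0.0335
```

```bash
python3 look.py c
python3 - <<'E'
from m import *
z=np.load("side_c.npz");p,d=z["p"],z["d"]
cv2.imwrite("pics/zc.png",cv2.resize(p[170:260,270:360,::-1],None,fx=6,fy=6,interpolation=cv2.INTER_CUBIC))
z=np.load("top_c.npz");p,d=z["p"],z["d"]
cv2.imwrite("pics/zct.png",cv2.resize(p[170:260,270:360,::-1],None,fx=6,fy=6,interpolation=cv2.INTER_CUBIC))
E
```

```text
5.9 [0.51821475 0.01167105 0.12831875] [ 0.01949347 -0.41834352 -0.61712589] 0.03366861846835984
```

View pics/zc.png

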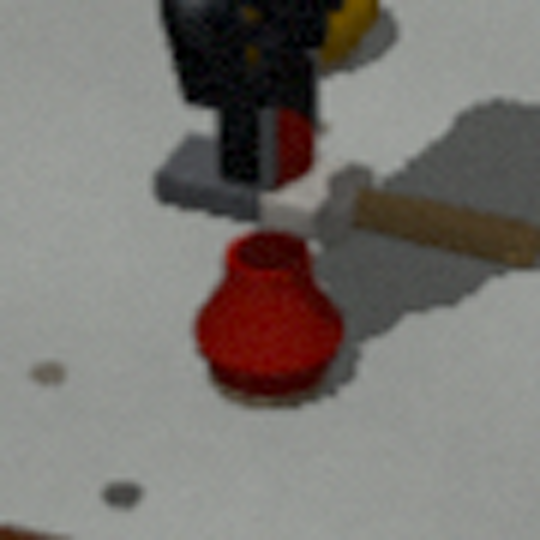

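View pics/zct.png

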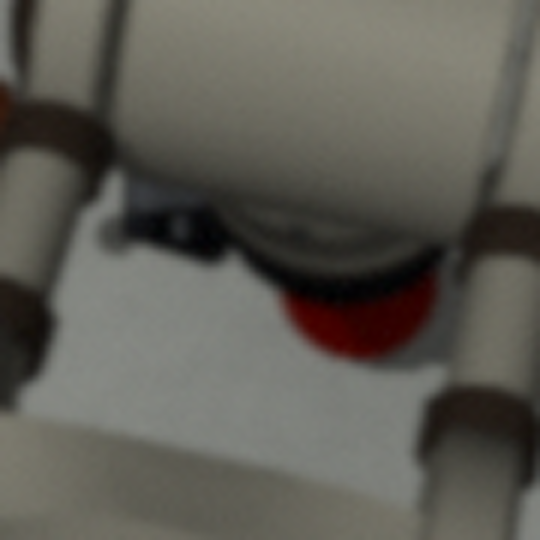

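Request:
servo_tool(
  motion=[
    {"travel":[0,0.012,-0.001],"roll":0},
    {"travel":[0,0.024,-0.001],"roll":0},
    {"travel":[0,0.032,-0.001],"roll":0},
    {"travel":[0,0.036,-0.001],"roll":0},
    {"travel":[0,0.038,-0.001],"roll":0},
  ],
)

```text
clock: 6.52
tcp_pos: [0.5183, 0.0128, 0.0901]
orientation: [[-1.0, 0.003, 0.002], [-0.002, 0.005, -1.0], [-0.003, -1.0, -0.005]]
force: [0.7, -0.1, -0.8]
width: 0.0332
```

Request:
servo_tool(
  motion=[
    {"travel":[0,0.002,0],"roll":0},
    {"travel":[0,0.004,0],"roll":0},
    {"travel":[0,0.006,0],"roll":0},
    {"travel":[0,0.006,0],"roll":0},
  ],
)

```text
clock: 7.02
tcp_pos: [0.5183, 0.0128, 0.084]
orientation: [[-1.0, 0.003, 0.002], [-0.002, 0.005, -1.0], [-0.003, -1.0, -0.005]]
force: [0.3, 0.1, -0.4]
width: 0.0335
```

Request:
servo_tool(
  motion=[
    {"travel":[0,0.001,0],"roll":0},
    {"travel":[0,0.0015,0],"roll":0},
    {"travel":[0,0.002,0],"roll":0},
    {"travel":[0,0.002,0],"roll":0},
  ],
)

```text
clock: 7.52
tcp_pos: [0.5187, 0.0129, 0.0832]
orientation: [[-1.0, 0.003, 0.002], [-0.002, 0.005, -1.0], [-0.003, -1.0, -0.005]]
force: [-2.8, 0.2, 8.7]
width: 0.0337
```

Request:
servo_tool(
  hand=0.055,
  motion=[
    {"travel":[0,0,0],"roll":0},
    {"travel":[0,0,0],"roll":0},
    {"travel":[0,0,0],"roll":0},
  ],
)

```text
clock: 7.9
tcp_pos: [0.5186, 0.0129, 0.083]
orientation: [[-1.0, 0.003, 0.002], [-0.002, 0.005, -1.0], [-0.003, -1.0, -0.005]]
force: [0.1, 0.5, 0.9]
width: 0.0548
```

Request:
servo_tool(
  motion=[
    {"travel":[0,-0.01,0],"roll":0},
    {"travel":[0,-0.04,0],"roll":0},
    {"travel":[0,-0.08,0],"roll":0},
    {"travel":[0,-0.08,-0.05],"roll":0},
    {"travel":[0,-0.08,-0.11],"roll":0},
  ],
)

```text
clock: 8.52
tcp_pos: [0.519, 0.123, 0.1653]
orientation: [[-1.0, 0.006, -0.001], [0.001, 0.005, -1.0], [-0.006, -1.0, -0.005]]
force: [0.3, 0.5, -0.1]
width: 0.0548
```

```bash
python3 look.py d
python3 - <<'E'
from m import *
T["redlid"]=("red",.072,(.517,.012),.018)
for n in("side","top"):
    z=np.load(n+"_d.npz")
    for a in("redlid","greenlid","bluelid","yellid","jy","jg"): print(n,a,meas(n,z["p"],z["d"],*T[a],tol=.004))
E
```

```text
8.625 [0.51759727 0.12706294 0.16434825] [-1.0806098   0.39486171 -0.4609786 ] 0.05545585766593068
side redlid (97, array([0.5189, 0.0178]), 18.4, array([0.518 , 0.0169]), array([0.5184, 0.0175]))
side greenlid (408, array([0.4441, 0.2717]), 25.5, array([0.4442, 0.2721]), array([0.4439, 0.2719]))
side bluelid (388, array([0.4424, 0.274 ]), 33.5, array([0.437 , 0.2837]), array([0.4431, 0.2761]))
side yellid (612, array([0.5957, 0.2661]), 34.0, array([0.5956, 0.2667]), array([0.5959, 0.2662]))
side jy (86, array([ 0.6157, -0.2373]), 35.7, array([ 0.612 , -0.2366]), array([ 0.6169, -0.2378]))
side jg (61, array([ 0.4493, -0.2551]), 25.3, array([ 0.4502, -0.2539]), array([ 0.451 , -0.2558]))
top redlid (214, array([0.5173, 0.0129]), 17.4, array([0.5173, 0.0128]), array([0.5179, 0.0133]))
top greenlid (294, array([0.4444, 0.2672]), 24.3, array([0.4492, 0.2671]), array([0.4507, 0.2671]))
top bluelid (86, array([0.4548, 0.2578]), 25.6, array([0.457 , 0.2496]), array([0.4559, 0.256 ]))
top yellid None
top jy (188, array([ 0.6167, -0.2432]), 31.7, array([ 0.6159, -0.2431]), array([ 0.6179, -0.2431]))
top jg (146, array([ 0.4502, -0.2608]), 24.1, array([ 0.4504, -0.2606]), array([ 0.4513, -0.2612]))
```

View pics/side_d.png

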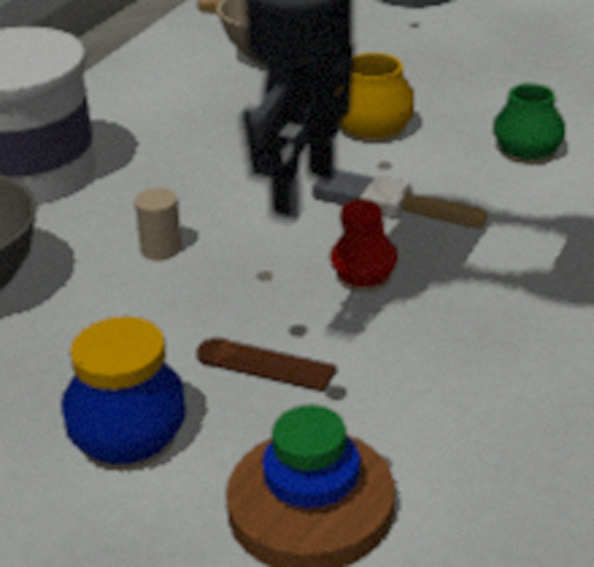

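Request:
servo_tool(
  hand=0.075,
  motion=[
    {"travel":[0.02,0,-0.04],"roll":0},
    {"travel":[0.045,0,-0.09],"roll":0},
    {"travel":[0.0735,0,-0.14],"roll":0},
    {"travel":[0.0735,0.02,-0.14],"roll":0},
    {"travel":[0.0735,0.04,-0.14],"roll":0},
  ],
)

```text
clock: 9.25
tcp_pos: [0.4434, 0.2671, 0.1253]
orientation: [[-1.0, 0.005, 0.009], [-0.009, 0.007, -1.0], [-0.005, -1.0, -0.006]]
force: [-0.5, 0.1, -0.7]
width: 0.0751
```

Request:
servo_tool(
  motion=[
    {"travel":[0,0.02,0],"roll":0},
    {"travel":[0,0.03,0],"roll":0},
    {"travel":[0,0.035,0],"roll":0},
    {"travel":[0,0.035,0],"roll":0},
  ],
)

```text
clock: 9.75
tcp_pos: [0.4438, 0.2672, 0.0906]
orientation: [[-1.0, 0.006, 0.009], [-0.009, 0.007, -1.0], [-0.006, -1.0, -0.007]]
force: [-0.0, -0.5, 0.1]
width: 0.075
```

Request:
servo_tool(
  motion=[
    {"travel":[0,0.006,0],"roll":0},
    {"travel":[0,0.012,0],"roll":0},
    {"travel":[0,0.012,0],"roll":0},
  ],
)

```text
clock: 10.12
tcp_pos: [0.4434, 0.2671, 0.078]
orientation: [[-1.0, 0.005, 0.009], [-0.009, 0.006, -1.0], [-0.005, -1.0, -0.006]]
force: [0.3, 0.7, -0.3]
width: 0.0751
```

Request:
servo_tool(
  hand=0.03,
  motion=[
    {"travel":[0,0,0],"roll":0},
    {"travel":[0,0,0],"roll":0},
    {"travel":[0,0,0],"roll":0},
    {"travel":[0,0,0],"roll":0},
    {"travel":[0,0,0],"roll":0},
  ],
)

```text
clock: 10.75
tcp_pos: [0.4439, 0.2673, 0.0785]
orientation: [[-1.0, 0.006, 0.009], [-0.009, 0.006, -1.0], [-0.006, -1.0, -0.006]]
force: [-0.7, -0.7, 4.8]
width: 0.0471
```

Request:
servo_tool(
  motion=[
    {"travel":[0,-0.005,0],"roll":0},
    {"travel":[0,-0.02,0],"roll":0},
    {"travel":[0,-0.04,0],"roll":0},
    {"travel":[0,-0.06,0],"roll":0},
    {"travel":[0,-0.08,0],"roll":0},
  ],
)

```text
clock: 11.38
tcp_pos: [0.4434, 0.2668, 0.1599]
orientation: [[-1.0, 0.006, 0.009], [-0.009, 0.007, -1.0], [-0.006, -1.0, -0.007]]
force: [1.5, 0.0, -0.4]
width: 0.0476
```

```bash
python3 look.py e
python3 - <<'E'
from m import *
T["redlid"]=("red",.072,(.517,.012),.018)
for n in("side","top"):
    z=np.load(n+"_e.npz")
    for a in("redlid","bluelid","yellid"): print(n,a,meas(n,z["p"],z["d"],*T[a],tol=.004))
z=np.load("side_e.npz");p,d=z["p"],z["d"];W=world("side",d);m=masks(p)["green"]&(abs(W[...,1]-.27)<.05)&(W[...,2]>.1);print(np.percentile(W[m],[2,20,50,80,98],axis=0).round(4))
E
```

```text
11.475 [0.44516465 0.26734362 0.16163116] [ 0.57214942 -0.16284662 -1.20866181] 0.047483103409884986
side redlid (48, array([0.5132, 0.0162]), 17.0, array([0.5112, 0.014 ]), array([0.512 , 0.0154]))
side bluelid (740, array([0.4429, 0.2726]), 33.9, array([0.4429, 0.273 ]), array([0.4434, 0.2724]))
side yellid (604, array([0.5957, 0.2661]), 34.0, array([0.5958, 0.2667]), array([0.5961, 0.2661]))
top redlid (222, array([0.517 , 0.0132]), 17.8, array([0.5175, 0.0131]), array([0.5179, 0.0133]))
top bluelid (345, array([0.4418, 0.2678]), 31.9, array([0.4322, 0.2603]), array([0.4389, 0.2649]))
top yellid (716, array([0.5949, 0.2621]), 32.5, array([0.5949, 0.262 ]), array([0.5946, 0.2618]))
[[0.4219 0.2485 0.138 ]
 [0.4254 0.2581 0.1455]
 [0.4318 0.2696 0.15  ]
 [0.4393 0.2808 0.1509]
 [0.4483 0.2875 0.1519]]
```

View pics/side_e.png

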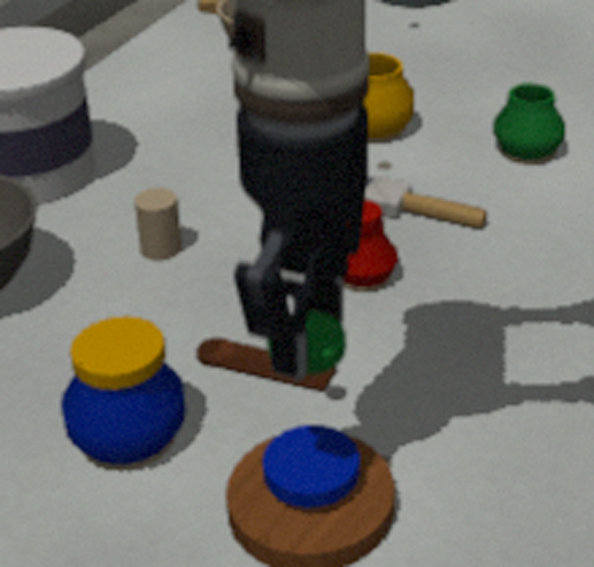

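Request:
servo_tool(
  motion=[
    {"travel":[0,0,0.05],"roll":0},
    {"travel":[0,0,0.11],"roll":0},
    {"travel":[0,0,0.17],"roll":0},
    {"travel":[0,0,0.23],"roll":0},
    {"travel":[0,0,0.29],"roll":0},
  ],
)

```text
clock: 12.1
tcp_pos: [0.4471, -0.0243, 0.1588]
orientation: [[-1.0, 0.011, 0.009], [-0.009, 0.008, -1.0], [-0.011, -1.0, -0.008]]
force: [0.8, -0.1, -1.2]
width: 0.0474
```

Request:
servo_tool(
  motion=[
    {"travel":[0,0,0.06],"roll":0},
    {"travel":[0,0,0.12],"roll":0},
    {"travel":[0,0,0.18],"roll":0},
    {"travel":[0,0,0.22],"roll":0},
    {"travel":[0,0,0.235],"roll":0},
  ],
)

```text
clock: 12.72
tcp_pos: [0.4487, -0.2611, 0.1564]
orientation: [[-1.0, 0.01, 0.007], [-0.006, 0.009, -1.0], [-0.01, -1.0, -0.009]]
force: [0.3, -0.1, -0.8]
width: 0.0471
```

Request:
servo_tool(
  motion=[
    {"travel":[-0.002,0.015,0],"roll":0},
    {"travel":[-0.002,0.03,0],"roll":0},
    {"travel":[-0.002,0.045,0],"roll":0},
    {"travel":[-0.002,0.051,0],"roll":0},
    {"travel":[-0.002,0.051,0],"roll":0},
  ],
)

```text
clock: 13.35
tcp_pos: [0.4511, -0.2599, 0.1048]
orientation: [[-1.0, 0.009, 0.007], [-0.007, 0.01, -1.0], [-0.009, -1.0, -0.01]]
force: [-1.3, -0.1, -1.0]
width: 0.047
```

```bash
python3 look.py f side
python3 - <<'E'
from m import *
z=np.load("side_f.npz");p,d=z["p"],z["d"];print(meas("side",p,d,"green",.0945,(.451,-.2575),.025,tol=.004),meas("side",p,d,*T["jg"],tol=.003))
cv2.imwrite("pics/zf.png",cv2.resize(p[110:200,330:420,::-1],None,fx=6,fy=6,interpolation=cv2.INTER_CUBIC))
E
```

```text
13.4 [ 0.4513965  -0.2604218   0.10544386] [ 0.03259266 -0.70702593 -0.27525257] 0.04755394717630497
(44, array([ 0.4511, -0.2537]), 26.9, array([ 0.443 , -0.2546]), array([ 0.4511, -0.255 ])) (38, array([ 0.4518, -0.2549]), 22.2, array([ 0.4483, -0.2463]), array([ 0.4509, -0.2541]))
```

View pics/zf.png

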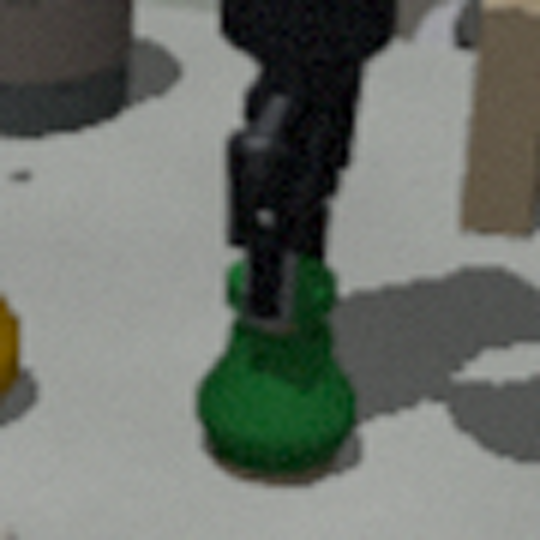

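Lid sits right above the mouth of the green jar in the picture (lid around (282,288), neck (283,345) in the crop). Lowering.

Request:
servo_tool(
  motion=[
    {"travel":[0,0.004,0],"roll":0},
    {"travel":[0,0.008,0],"roll":0},
    {"travel":[0,0.011,0],"roll":0},
    {"travel":[0,0.013,0],"roll":0},
    {"travel":[0,0.0135,0],"roll":0},
  ],
)

```text
clock: 14.02
tcp_pos: [0.4515, -0.2602, 0.0918]
orientation: [[-1.0, 0.01, 0.007], [-0.007, 0.009, -1.0], [-0.01, -1.0, -0.009]]
force: [-0.6, -1.0, -1.3]
width: 0.0474
```

Request:
servo_tool(
  motion=[
    {"travel":[0,0.001,0],"roll":0},
    {"travel":[0,0.0015,0],"roll":0},
    {"travel":[0,0.0015,0],"roll":0},
  ],
)

```text
clock: 14.4
tcp_pos: [0.4517, -0.2604, 0.0908]
orientation: [[-1.0, 0.01, 0.007], [-0.007, 0.009, -1.0], [-0.011, -1.0, -0.009]]
force: [-1.4, 1.3, 3.4]
width: 0.0473
```

Request:
servo_tool(
  motion=[
    {"travel":[0,0.0007,0],"roll":0},
    {"travel":[0,0.0007,0],"roll":0},
  ],
)

```text
clock: 14.65
tcp_pos: [0.4519, -0.2607, 0.0908]
orientation: [[-1.0, 0.011, 0.007], [-0.007, 0.008, -1.0], [-0.011, -1.0, -0.008]]
force: [-2.6, 1.7, 5.8]
width: 0.0474
```

Request:
servo_tool(
  hand=0.07,
  motion=[
    {"travel":[0,0,0],"roll":0},
    {"travel":[0,0,0],"roll":0},
    {"travel":[0,0,0],"roll":0},
  ],
)

```text
clock: 15.02
tcp_pos: [0.4518, -0.2606, 0.0905]
orientation: [[-1.0, 0.011, 0.007], [-0.007, 0.008, -1.0], [-0.011, -1.0, -0.008]]
force: [0.4, 0.4, -0.4]
width: 0.0697
```

Request:
servo_tool(
  motion=[
    {"travel":[0,-0.015,0],"roll":0},
    {"travel":[0,-0.04,0],"roll":0},
    {"travel":[0,-0.08,0],"roll":0},
    {"travel":[0,-0.08,-0.055],"roll":0},
    {"travel":[0,-0.08,-0.115],"roll":0},
  ],
)

```text
clock: 15.65
tcp_pos: [0.4507, -0.1459, 0.1734]
orientation: [[-1.0, 0.014, 0.005], [-0.005, 0.007, -1.0], [-0.014, -1.0, -0.007]]
force: [-0.2, 1.3, -1.2]
width: 0.07
```

```bash
python3 look.py g
python3 - <<'E'
from m import *
T["redlid"]=("red",.072,(.517,.012),.018);T["greenlid"]=("green",.080,(.451,-.26),.025)
for n in("side","top"):
    z=np.load(n+"_g.npz")
    for a in("redlid","greenlid","bluelid","yellid","jy"): print(n,a,meas(n,z["p"],z["d"],*T[a],tol=.004))
E
```

```text
15.75 [ 0.44970887 -0.14177554  0.17205788] [-0.43537734  0.97871256  0.48744665] 0.06990136341355307
side redlid (103, array([0.5182, 0.0161]), 19.9, array([0.5183, 0.017 ]), array([0.5182, 0.0174]))
side greenlid (119, array([ 0.4533, -0.2523]), 26.9, array([ 0.4523, -0.2536]), array([ 0.4521, -0.2531]))
side bluelid (731, array([0.4441, 0.2736]), 34.3, array([0.4429, 0.2731]), array([0.4434, 0.2727]))
side yellid (616, array([0.5955, 0.2665]), 34.4, array([0.5956, 0.2669]), array([0.5959, 0.2662]))
side jy (84, array([ 0.6181, -0.2387]), 33.3, array([ 0.6144, -0.2375]), array([ 0.6179, -0.2404]))
top redlid (219, array([0.5175, 0.0133]), 17.6, array([0.5173, 0.0132]), array([0.5178, 0.0133]))
top greenlid None
top bluelid (700, array([0.4425, 0.2685]), 32.4, array([0.4422, 0.2684]), array([0.4421, 0.2685]))
top yellid (714, array([0.5949, 0.2621]), 32.5, array([0.595 , 0.2618]), array([0.5955, 0.2617]))
top jy (138, array([ 0.6173, -0.2433]), 31.0, array([ 0.623 , -0.2485]), array([ 0.618 , -0.2431]))
```

View pics/side_g.png

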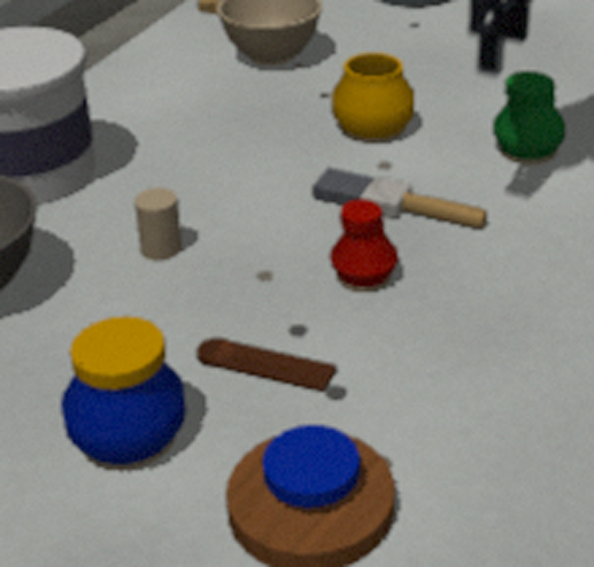

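Request:
servo_tool(
  hand=0.0854,
  motion=[
    {"travel":[-0.02,0,-0.055],"roll":0},
    {"travel":[-0.04,0,-0.11],"roll":0},
    {"travel":[-0.06,0,-0.168],"roll":0},
    {"travel":[-0.08,0,-0.225],"roll":0},
    {"travel":[-0.1,0,-0.28],"roll":0},
  ],
)

```text
clock: 16.38
tcp_pos: [0.5476, 0.1409, 0.1771]
orientation: [[-1.0, 0.013, 0.012], [-0.012, 0.01, -1.0], [-0.013, -1.0, -0.01]]
force: [1.7, 0.0, -0.3]
width: 0.0854
```

Request:
servo_tool(
  motion=[
    {"travel":[-0.02,0,-0.055],"roll":0},
    {"travel":[-0.04,0,-0.11],"roll":0},
    {"travel":[-0.045,0,-0.122],"roll":0},
    {"travel":[-0.045,0,-0.122],"roll":0},
  ],
)

```text
clock: 16.88
tcp_pos: [0.5915, 0.2634, 0.1792]
orientation: [[-1.0, 0.013, 0.013], [-0.013, 0.009, -1.0], [-0.013, -1.0, -0.009]]
force: [-0.6, -0.7, -0.5]
width: 0.0854
```

Request:
servo_tool(
  motion=[
    {"travel":[-0.0025,0.025,0.002],"roll":0},
    {"travel":[-0.0025,0.05,0.002],"roll":0},
    {"travel":[-0.0025,0.07,0.002],"roll":0},
    {"travel":[-0.0025,0.08,0.002],"roll":0},
    {"travel":[-0.0025,0.085,0.002],"roll":0},
  ],
)

```text
clock: 17.5
tcp_pos: [0.5952, 0.2618, 0.0941]
orientation: [[-1.0, 0.013, 0.012], [-0.012, 0.009, -1.0], [-0.013, -1.0, -0.009]]
force: [-0.2, -0.8, -0.1]
width: 0.0854
```

Request:
servo_tool(
  hand=0.05,
  motion=[
    {"travel":[0,0,0],"roll":0},
    {"travel":[0,0,0],"roll":0},
    {"travel":[0,0,0],"roll":0},
    {"travel":[0,0,0],"roll":0},
  ],
)

```text
clock: 18.0
tcp_pos: [0.5962, 0.262, 0.0956]
orientation: [[-1.0, 0.015, 0.012], [-0.012, 0.01, -1.0], [-0.016, -1.0, -0.01]]
force: [0.2, -0.7, 5.4]
width: 0.0633
```

Request:
servo_tool(
  motion=[
    {"travel":[0,-0.004,0],"roll":0},
    {"travel":[0,-0.015,0],"roll":0},
    {"travel":[0,-0.035,0],"roll":0},
    {"travel":[0,-0.055,0],"roll":0},
    {"travel":[0,-0.08,0],"roll":0},
  ],
)

```text
clock: 18.62
tcp_pos: [0.595, 0.2612, 0.1774]
orientation: [[-1.0, 0.016, 0.012], [-0.012, 0.01, -1.0], [-0.016, -1.0, -0.01]]
force: [-0.2, 0.9, -1.0]
width: 0.0636
```

```bash
python3 look.py i
python3 - <<'E'
from m import *
T["greenlid"]=("green",.080,(.451,-.26),.025);T["jb"]=("blue",.074,(.595,.262),.031)
for n in("side","top"):
    z=np.load(n+"_i.npz")
    for a in("greenlid","bluelid","jb"): print(n,a,meas(n,z["p"],z["d"],*T[a],tol=.004))
z=np.load("side_i.npz");p,d=z["p"],z["d"];W=world("side",d);m=masks(p)["yellow"]&(abs(W[...,1]-.27)<.05)&(W[...,2]>.1);print(np.percentile(W[m],[2,20,50,80,98],axis=0).round(4))
E
```

```text
18.725 [0.59740474 0.2618522  0.18077768] [ 0.43348334  0.45112972 -0.68896981] 0.06376701537745506
side greenlid (124, array([ 0.4509, -0.2534]), 27.3, array([ 0.4533, -0.2541]), array([ 0.4538, -0.2535]))
side bluelid (736, array([0.4436, 0.2732]), 33.8, array([0.4428, 0.2732]), array([0.4433, 0.2727]))
side jb (203, array([0.5971, 0.2653]), 32.7, array([0.5944, 0.2692]), array([0.5978, 0.266 ]))
top greenlid (466, array([ 0.4522, -0.259 ]), 24.9, array([ 0.4516, -0.2586]), array([ 0.4513, -0.2586]))
top bluelid (695, array([0.4422, 0.2685]), 32.2, array([0.4423, 0.2685]), array([0.4421, 0.2686]))
top jb (108, array([0.5966, 0.2626]), 31.1, array([0.5846, 0.2522]), array([0.5923, 0.261 ]))
[[0.5655 0.2353 0.1585]
 [0.5715 0.2484 0.1665]
 [0.5821 0.2641 0.1706]
 [0.5958 0.2798 0.1715]
 [0.6133 0.291  0.1725]]
```

View pics/side_i.png

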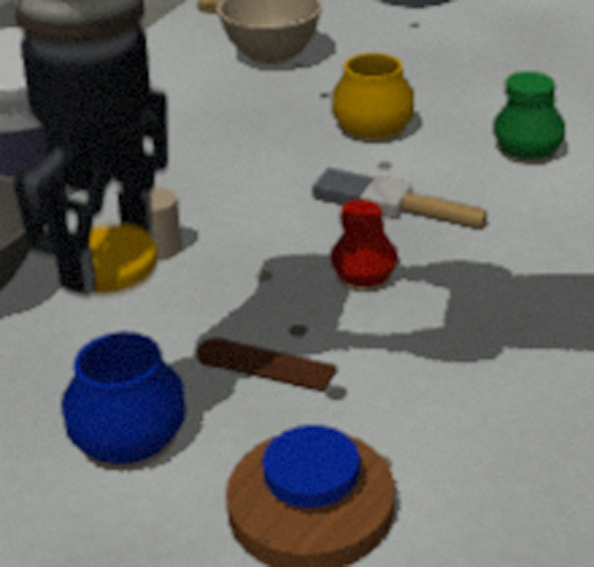

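View pics/top_i.png

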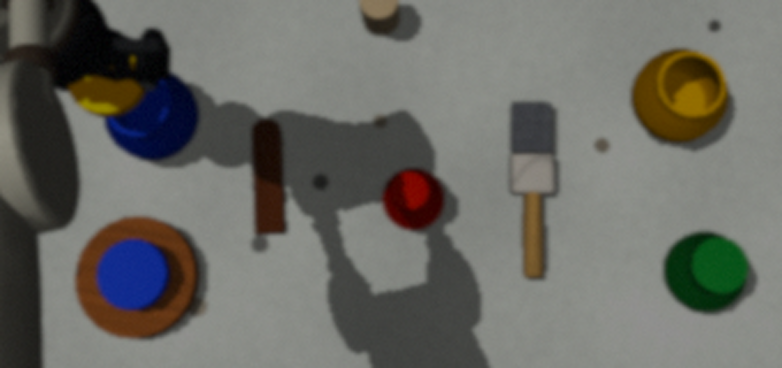

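Request:
servo_tool(
  motion=[
    {"travel":[0,0,0.04],"roll":0},
    {"travel":[0,0,0.1],"roll":0},
    {"travel":[-0.005,0,0.16],"roll":0},
    {"travel":[-0.01,0,0.22],"roll":0},
    {"travel":[-0.012,0,0.28],"roll":0},
  ],
)

```text
clock: 19.35
tcp_pos: [0.6127, -0.0198, 0.1777]
orientation: [[-1.0, 0.024, 0.012], [-0.012, 0.012, -1.0], [-0.024, -1.0, -0.011]]
force: [1.0, 0.6, -1.3]
width: 0.0638
```

Request:
servo_tool(
  motion=[
    {"travel":[-0.002,0,0.06],"roll":0},
    {"travel":[-0.003,0,0.12],"roll":0},
    {"travel":[-0.003,0,0.17],"roll":0},
    {"travel":[-0.003,0,0.21],"roll":0},
    {"travel":[-0.003,0,0.222],"roll":0},
  ],
)

```text
clock: 19.98
tcp_pos: [0.6179, -0.2442, 0.1748]
orientation: [[-1.0, 0.023, 0.01], [-0.009, 0.011, -1.0], [-0.024, -1.0, -0.011]]
force: [0.5, 0.1, -1.7]
width: 0.0634
```

Request:
servo_tool(
  motion=[
    {"travel":[0.001,0.02,0],"roll":0},
    {"travel":[0.001,0.04,0],"roll":0},
    {"travel":[0.001,0.055,0],"roll":0},
    {"travel":[0.001,0.06,0],"roll":0},
    {"travel":[0.001,0.06,0],"roll":0},
  ],
)

```text
clock: 20.6
tcp_pos: [0.6183, -0.243, 0.1144]
orientation: [[-1.0, 0.023, 0.01], [-0.01, 0.012, -1.0], [-0.023, -1.0, -0.012]]
force: [0.5, -0.3, -2.3]
width: 0.0636
```

```bash
python3 look.py j side
python3 - <<'E'
from m import *
z=np.load("side_j.npz");p,d=z["p"],z["d"]
cv2.imwrite("pics/zj.png",cv2.resize(p[100:190,270:370,::-1],None,fx=6,fy=6,interpolation=cv2.INTER_CUBIC))
E
```

```text
20.65 [ 0.61868527 -0.2434222   0.11524593] [ 6.78339153e-04  8.59750849e-02 -1.17219078e+00] 0.06349714715982688
```

View pics/zj.png

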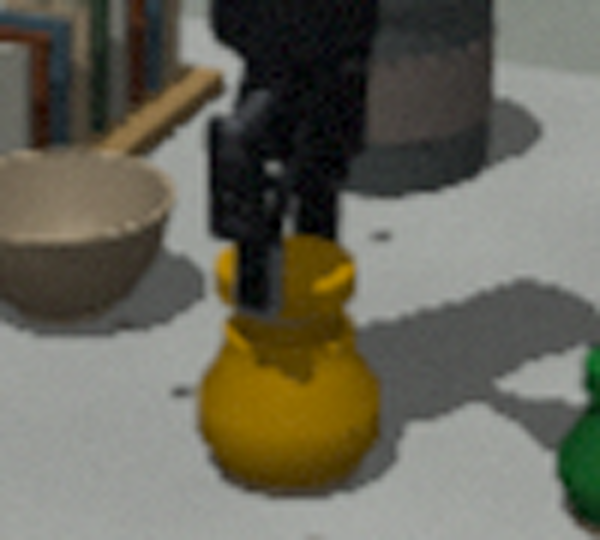

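The yellow lid (crop (287,275)) hangs right over the yellow jar's mouth ((288,335)). Lowering about 19 mm.

Request:
servo_tool(
  motion=[
    {"travel":[0.001,0.004,0],"roll":0},
    {"travel":[0.001,0.008,0],"roll":0},
    {"travel":[0.001,0.012,0],"roll":0},
    {"travel":[0.001,0.015,0],"roll":0},
    {"travel":[0.001,0.017,0],"roll":0},
  ],
)

```text
clock: 21.28
tcp_pos: [0.618, -0.2432, 0.0979]
orientation: [[-1.0, 0.024, 0.01], [-0.01, 0.011, -1.0], [-0.024, -1.0, -0.011]]
force: [-0.4, 1.0, -0.8]
width: 0.0636
```

Request:
servo_tool(
  motion=[
    {"travel":[0,0.001,0],"roll":0},
    {"travel":[0,0.002,0],"roll":0},
    {"travel":[0,0.002,0],"roll":0},
  ],
)

```text
clock: 21.65
tcp_pos: [0.6181, -0.2432, 0.0959]
orientation: [[-1.0, 0.024, 0.01], [-0.01, 0.011, -1.0], [-0.024, -1.0, -0.011]]
force: [0.5, 0.2, -1.6]
width: 0.0634
```

Request:
servo_tool(
  motion=[
    {"travel":[0,0.001,0],"roll":0},
    {"travel":[0,0.0015,0],"roll":0},
    {"travel":[0,0.0015,0],"roll":0},
  ],
)

```text
clock: 22.02
tcp_pos: [0.6183, -0.2433, 0.0956]
orientation: [[-1.0, 0.024, 0.01], [-0.01, 0.011, -1.0], [-0.024, -1.0, -0.011]]
force: [-3.4, 1.5, 4.9]
width: 0.0636
```

Request:
servo_tool(
  motion=[
    {"travel":[0,0.0008,0],"roll":0},
    {"travel":[0,0.0008,0],"roll":0},
  ],
)

```text
clock: 22.28
tcp_pos: [0.6183, -0.2433, 0.0955]
orientation: [[-1.0, 0.024, 0.01], [-0.01, 0.011, -1.0], [-0.024, -1.0, -0.01]]
force: [-3.9, 1.7, 6.8]
width: 0.0638
```

Request:
servo_tool(
  hand=0.0854,
  motion=[
    {"travel":[0,0,0],"roll":0},
    {"travel":[0,0,0],"roll":0},
    {"travel":[0,0,0],"roll":0},
  ],
)

```text
clock: 22.65
tcp_pos: [0.6183, -0.2433, 0.0953]
orientation: [[-1.0, 0.024, 0.01], [-0.01, 0.011, -1.0], [-0.024, -1.0, -0.01]]
force: [0.8, -0.3, -0.4]
width: 0.0857
```

Request:
servo_tool(
  motion=[
    {"travel":[0,-0.015,0],"roll":0},
    {"travel":[0,-0.04,0],"roll":0},
    {"travel":[0,-0.08,0],"roll":0},
    {"travel":[0.02,-0.08,-0.055],"roll":0},
    {"travel":[0.04,-0.08,-0.115],"roll":0},
  ],
)

```text
clock: 23.28
tcp_pos: [0.5758, -0.13, 0.1776]
orientation: [[-1.0, 0.027, 0.008], [-0.008, 0.01, -1.0], [-0.027, -1.0, -0.009]]
force: [-0.5, 1.6, -0.5]
width: 0.0854
```

```bash
python3 look.py k
python3 - <<'E'
from m import *
T["greenlid"]=("green",.080,(.451,-.26),.025);T["jb"]=("blue",.074,(.595,.262),.031);T["yellid"]=("yellow",.088,(.618,-.243),.033)
for n in("side","top"):
    z=np.load(n+"_k.npz")
    for a in("greenlid","yellid","bluelid","jb"): print(n,a,meas(n,z["p"],z["d"],*T[a],tol=.004))
E
```

```text
23.375 [ 0.57324682 -0.12496837  0.17545694] [ 0.3944119  -0.62935107 -0.0451188 ] 0.08529575603252834
side greenlid (119, array([ 0.4537, -0.2544]), 26.1, array([ 0.453 , -0.2545]), array([ 0.4533, -0.2544]))
side yellid (182, array([ 0.62  , -0.2376]), 35.6, array([ 0.6167, -0.2368]), array([ 0.6174, -0.2376]))
side bluelid (736, array([0.4426, 0.273 ]), 34.3, array([0.4427, 0.2732]), array([0.4431, 0.2729]))
side jb (227, array([0.5965, 0.2661]), 33.7, array([0.5951, 0.2685]), array([0.5978, 0.2661]))
top greenlid (206, array([ 0.4508, -0.2619]), 22.1, array([ 0.4476, -0.2691]), array([ 0.4493, -0.2677]))
top yellid (68, array([ 0.5955, -0.2409]), 12.2, array([ 0.5947, -0.2414]), array([ 0.5971, -0.2401]))
top bluelid (695, array([0.4421, 0.2684]), 32.3, array([0.4421, 0.2685]), array([0.4421, 0.2685]))
top jb (164, array([0.5963, 0.2625]), 31.4, array([0.5938, 0.259 ]), array([0.5967, 0.2625]))
```

View pics/side_k.png

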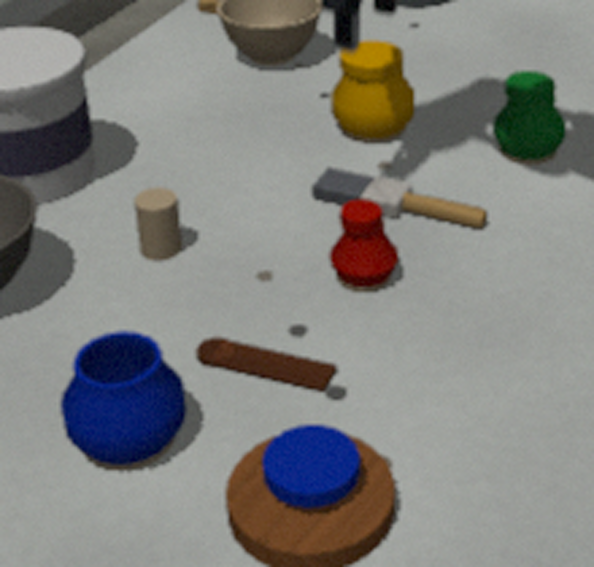

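View pics/top_k.png

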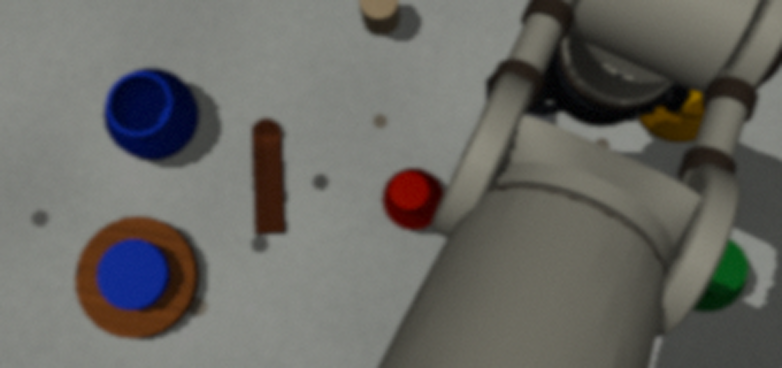

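Request:
servo_tool(
  motion=[
    {"travel":[0.018,0,-0.055],"roll":0},
    {"travel":[0.037,0,-0.11],"roll":0},
    {"travel":[0.055,0,-0.165],"roll":0},
    {"travel":[0.073,0,-0.22],"roll":0},
    {"travel":[0.091,0,-0.275],"roll":0},
  ],
)

```text
clock: 24.0
tcp_pos: [0.4784, 0.15, 0.1786]
orientation: [[-1.0, 0.024, 0.014], [-0.014, 0.014, -1.0], [-0.024, -1.0, -0.013]]
force: [0.8, -0.1, 0.1]
width: 0.0857
```

Request:
servo_tool(
  motion=[
    {"travel":[0.018,0,-0.055],"roll":0},
    {"travel":[0.035,0,-0.105],"roll":0},
    {"travel":[0.038,0,-0.113],"roll":0},
    {"travel":[0.038,0,-0.113],"roll":0},
  ],
)

```text
clock: 24.5
tcp_pos: [0.4394, 0.2624, 0.1799]
orientation: [[-1.0, 0.025, 0.015], [-0.015, 0.014, -1.0], [-0.026, -1.0, -0.013]]
force: [0.3, -0.6, 0.1]
width: 0.0854
```

Request:
servo_tool(
  motion=[
    {"travel":[0,0.03,-0.0043],"roll":0},
    {"travel":[0,0.06,-0.0043],"roll":0},
    {"travel":[0,0.085,-0.0043],"roll":0},
    {"travel":[0,0.1,-0.0043],"roll":0},
    {"travel":[0,0.1,-0.0043],"roll":0},
  ],
)

```text
clock: 25.12
tcp_pos: [0.4418, 0.267, 0.0792]
orientation: [[-1.0, 0.024, 0.014], [-0.013, 0.013, -1.0], [-0.024, -1.0, -0.013]]
force: [0.2, -0.9, 0.3]
width: 0.0854
```

Request:
servo_tool(
  motion=[
    {"travel":[0,0.01,-0.0012],"roll":0},
    {"travel":[0,0.02,-0.0012],"roll":0},
    {"travel":[0,0.028,-0.0012],"roll":0},
    {"travel":[0,0.028,-0.0012],"roll":0},
  ],
)

```text
clock: 25.62
tcp_pos: [0.4418, 0.2684, 0.0504]
orientation: [[-1.0, 0.022, 0.014], [-0.014, 0.012, -1.0], [-0.022, -1.0, -0.012]]
force: [1.0, -0.1, -0.7]
width: 0.0854
```

Request:
servo_tool(
  hand=0.05,
  motion=[
    {"travel":[0,0,0],"roll":0},
    {"travel":[0,0,0],"roll":0},
    {"travel":[0,0,0],"roll":0},
    {"travel":[0,0,0],"roll":0},
    {"travel":[0,0,0],"roll":0},
  ],
)

```text
clock: 26.25
tcp_pos: [0.4426, 0.2687, 0.0514]
orientation: [[-1.0, 0.024, 0.014], [-0.014, 0.013, -1.0], [-0.024, -1.0, -0.013]]
force: [0.1, 0.4, 6.6]
width: 0.0635
```

Request:
servo_tool(
  motion=[
    {"travel":[0,-0.004,0],"roll":0},
    {"travel":[0,-0.015,0],"roll":0},
    {"travel":[0,-0.04,0],"roll":0},
    {"travel":[0,-0.08,0],"roll":0},
    {"travel":[0,-0.12,0],"roll":0},
  ],
)

```text
clock: 26.88
tcp_pos: [0.4393, 0.267, 0.1727]
orientation: [[-1.0, 0.023, 0.014], [-0.014, 0.013, -1.0], [-0.023, -1.0, -0.013]]
force: [0.1, -0.1, -0.8]
width: 0.0636
```

```bash
python3 look.py l
python3 - <<'E'
from m import *
z=np.load("side_l.npz");p,d=z["p"],z["d"];W=world("side",d);m=masks(p)["blue"]&(np.hypot(W[...,0]-.443,W[...,1]-.27)<.05)&(W[...,2]>.1);print(np.percentile(W[m],[2,20,50,80,98],axis=0).round(4))
E
```

```text
26.975 [0.44273446 0.26817259 0.17699218] [ 0.54048525 -0.21517327 -0.572085  ] 0.06350075940050151
[[0.4101 0.2421 0.1542]
 [0.4161 0.2562 0.1631]
 [0.4267 0.2725 0.1662]
 [0.4382 0.2894 0.1671]
 [0.4595 0.3067 0.1835]]
```

View pics/side_l.png

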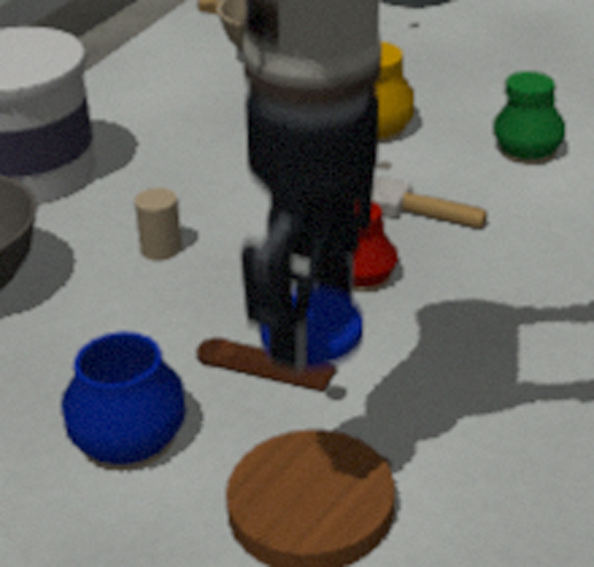

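Request:
servo_tool(
  motion=[
    {"travel":[-0.03,0,0.002],"roll":0},
    {"travel":[-0.075,0,0.004],"roll":0},
    {"travel":[-0.12,0,0.006],"roll":0},
    {"travel":[-0.15,0,0.0075],"roll":0},
    {"travel":[-0.155,0,0.0075],"roll":0},
  ],
)

```text
clock: 27.6
tcp_pos: [0.5985, 0.2622, 0.181]
orientation: [[-0.999, 0.032, 0.013], [-0.013, 0.016, -1.0], [-0.032, -0.999, -0.015]]
force: [-0.7, -0.0, -1.4]
width: 0.0632
```

Request:
servo_tool(
  motion=[
    {"travel":[0,0.015,0],"roll":0},
    {"travel":[0,0.035,0],"roll":0},
    {"travel":[0,0.05,0],"roll":0},
    {"travel":[0,0.055,0],"roll":0},
    {"travel":[0,0.055,0],"roll":0},
  ],
)

```text
clock: 28.22
tcp_pos: [0.5999, 0.2631, 0.1256]
orientation: [[-0.999, 0.031, 0.013], [-0.013, 0.015, -1.0], [-0.032, -0.999, -0.015]]
force: [-0.2, -0.3, -0.1]
width: 0.0634
```

```bash
python3 look.py n side
```

```text
28.275 [0.60040494 0.26319457 0.1263617 ] [-0.35588375  0.8488253  -0.05827797] 0.06354403535290516
```

View pics/side_n.png

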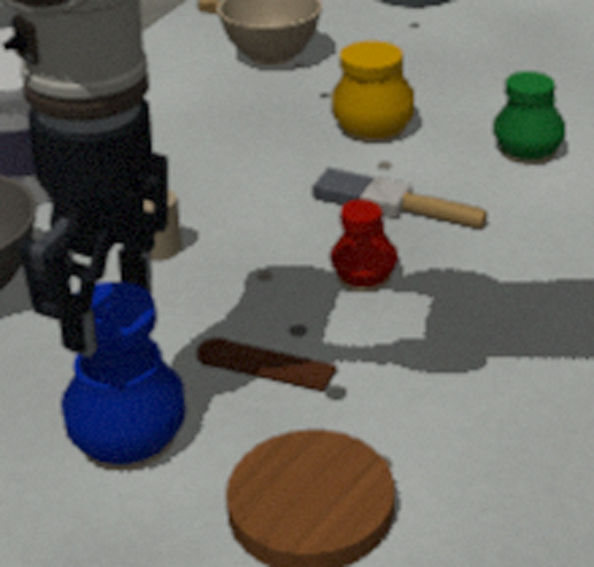

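Request:
servo_tool(
  motion=[
    {"travel":[0.004,0.008,0.001],"roll":0},
    {"travel":[0.0045,0.016,0.001],"roll":0},
    {"travel":[0.0045,0.022,0.001],"roll":0},
    {"travel":[0.0045,0.026,0.001],"roll":0},
    {"travel":[0.0045,0.027,0.001],"roll":0},
  ],
)

```text
clock: 28.9
tcp_pos: [0.5967, 0.2625, 0.0988]
orientation: [[-0.999, 0.032, 0.013], [-0.013, 0.016, -1.0], [-0.032, -0.999, -0.015]]
force: [0.8, -0.1, -0.7]
width: 0.0638
```

Request:
servo_tool(
  motion=[
    {"travel":[0,0.001,0],"roll":0},
    {"travel":[0,0.002,0],"roll":0},
    {"travel":[0,0.0025,0],"roll":0},
    {"travel":[0,0.0025,0],"roll":0},
  ],
)

```text
clock: 29.4
tcp_pos: [0.5968, 0.2626, 0.0963]
orientation: [[-0.999, 0.032, 0.013], [-0.013, 0.016, -1.0], [-0.032, -0.999, -0.015]]
force: [0.4, -0.0, -1.2]
width: 0.0638
```

Request:
servo_tool(
  motion=[
    {"travel":[0,0.001,0],"roll":0},
    {"travel":[0,0.0015,0],"roll":0},
    {"travel":[0,0.0015,0],"roll":0},
  ],
)

```text
clock: 29.78
tcp_pos: [0.5971, 0.2626, 0.0955]
orientation: [[-0.999, 0.033, 0.013], [-0.013, 0.016, -1.0], [-0.033, -0.999, -0.015]]
force: [-1.5, -0.3, 4.7]
width: 0.0642
```

Request:
servo_tool(
  motion=[
    {"travel":[0,0.001,0],"roll":0},
    {"travel":[0,0.001,0],"roll":0},
  ],
)

```text
clock: 30.02
tcp_pos: [0.5971, 0.2626, 0.0954]
orientation: [[-0.999, 0.033, 0.013], [-0.013, 0.015, -1.0], [-0.033, -0.999, -0.015]]
force: [-5.1, -1.3, 7.8]
width: 0.0636
```

Request:
servo_tool(
  hand=0.0854,
  motion=[
    {"travel":[0,0,0],"roll":0},
    {"travel":[0,0,0],"roll":0},
    {"travel":[0,0,0],"roll":0},
  ],
)

```text
clock: 30.4
tcp_pos: [0.5971, 0.2626, 0.0951]
orientation: [[-0.999, 0.032, 0.013], [-0.013, 0.015, -1.0], [-0.033, -0.999, -0.015]]
force: [0.2, 0.4, -0.9]
width: 0.0851
```

Request:
servo_tool(
  motion=[
    {"travel":[0,-0.015,0],"roll":0},
    {"travel":[0,-0.04,0],"roll":0},
    {"travel":[0,-0.08,0],"roll":0},
    {"travel":[0.03,-0.11,0.04],"roll":0},
    {"travel":[0.06,-0.13,0.09],"roll":0},
  ],
)

```text
clock: 31.02
tcp_pos: [0.5344, 0.1694, 0.2249]
orientation: [[-0.999, 0.037, 0.015], [-0.015, 0.016, -1.0], [-0.037, -0.999, -0.015]]
force: [1.1, -0.5, 0.5]
width: 0.0852
```

Request:
servo_tool(
  motion=[
    {"travel":[0.03,-0.02,0.05],"roll":0},
    {"travel":[0.05,-0.02,0.1],"roll":0},
    {"travel":[0.07,-0.02,0.16],"roll":0},
    {"travel":[0.08,-0.02,0.22],"roll":0},
    {"travel":[0.08,-0.02,0.28],"roll":0},
  ],
)

```text
clock: 31.65
tcp_pos: [0.4574, -0.1138, 0.2391]
orientation: [[-0.999, 0.039, 0.015], [-0.015, 0.014, -1.0], [-0.04, -0.999, -0.014]]
force: [1.9, 0.1, -0.4]
width: 0.085
```

Request:
servo_tool(
  motion=[
    {"travel":[0.03,0,0.05],"roll":0},
    {"travel":[0.05,0,0.1],"roll":0},
    {"travel":[0.08,0,0.15],"roll":0},
    {"travel":[0.11,0,0.21],"roll":0},
    {"travel":[0.14,0,0.26],"roll":0},
  ],
)

```text
clock: 32.28
tcp_pos: [0.3207, -0.3775, 0.2313]
orientation: [[-0.999, 0.041, 0.015], [-0.015, 0.012, -1.0], [-0.041, -0.999, -0.012]]
force: [0.8, 0.1, -0.4]
width: 0.0855
```

Request:
servo_tool(
  motion=[
    {"travel":[0.02,0,0.05],"roll":0},
    {"travel":[0.04,0,0.1],"roll":0},
    {"travel":[0.04,0,0.1],"roll":0},
    {"travel":[0.04,0,0.1],"roll":0},
  ],
)

```text
clock: 32.78
tcp_pos: [0.2824, -0.4777, 0.229]
orientation: [[-0.999, 0.041, 0.015], [-0.014, 0.012, -1.0], [-0.041, -0.999, -0.012]]
force: [0.6, -0.3, -0.0]
width: 0.0856
```

```bash
python3 look.py o
python3 - <<'E'
from m import *
L={"red":("red",.072,(.517,.012),.018),"green":("green",.080,(.451,-.26),.025),"yellow":("yellow",.088,(.618,-.243),.033),"blue":("blue",.088,(.597,.262),.033)}
for n in("side","top"):
    z=np.load(n+"_o.npz");W=world(n,z["d"])
    for a in L:
        print(n,a,meas(n,z["p"],z["d"],*L[a],tol=.004))
        k,zt,xy,R=L[a];q=W[(np.hypot(W[...,0]-xy[0],W[...,1]-xy[1])<R-.006)&(abs(W[...,2]-zt)<.015)]
        A=np.c_[q[:,:2]-xy,np.ones(len(q))];c=np.linalg.lstsq(A,q[:,2],rcond=None)[0];print("   z %.4f tilt"%c[2],c[:2].round(3))
E
```

```text
32.875 [ 0.28295775 -0.47705116  0.2289838 ] [-0.18524126 -0.26829069 -0.3217452 ] 0.08509402633841814
side red (105, array([0.5197, 0.0165]), 19.3, array([0.5186, 0.0164]), array([0.519, 0.017]))
   z 0.0729 tilt [ 0.099 -0.057]
side green (124, array([ 0.4507, -0.2532]), 27.6, array([ 0.4527, -0.254 ]), array([ 0.4524, -0.2533]))
   z 0.0813 tilt [ 0.084 -0.056]
side yellow (195, array([ 0.6169, -0.2391]), 35.5, array([ 0.619 , -0.2378]), array([ 0.6193, -0.2392]))
   z 0.0893 tilt [ 0.048 -0.04 ]
side blue (611, array([0.5971, 0.2654]), 34.3, array([0.5974, 0.2662]), array([0.5976, 0.2656]))
   z 0.0892 tilt [ 0.003 -0.007]
top red (220, array([0.5176, 0.0133]), 17.5, array([0.5175, 0.0131]), array([0.5179, 0.0133]))
   z 0.0717 tilt [-0.007 -0.015]
top green (466, array([ 0.4522, -0.2591]), 24.8, array([ 0.4519, -0.2589]), array([ 0.4517, -0.2591]))
   z 0.0796 tilt [0.006 0.005]
top yellow (765, array([ 0.6181, -0.2418]), 32.9, array([ 0.618 , -0.2418]), array([ 0.6185, -0.242 ]))
   z 0.0876 tilt [0.001 0.004]
top blue (707, array([0.5964, 0.2615]), 32.4, array([0.5965, 0.2614]), array([0.5965, 0.2611]))
   z 0.0878 tilt [-0.008  0.002]
```

View pics/side_o.png

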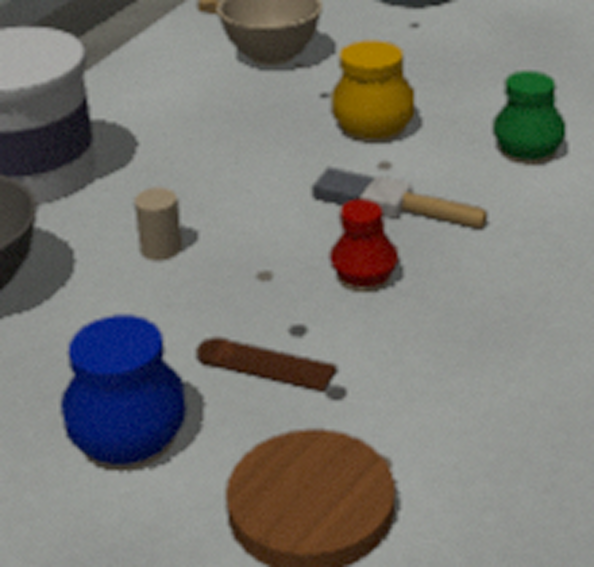

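View pics/top_o.png

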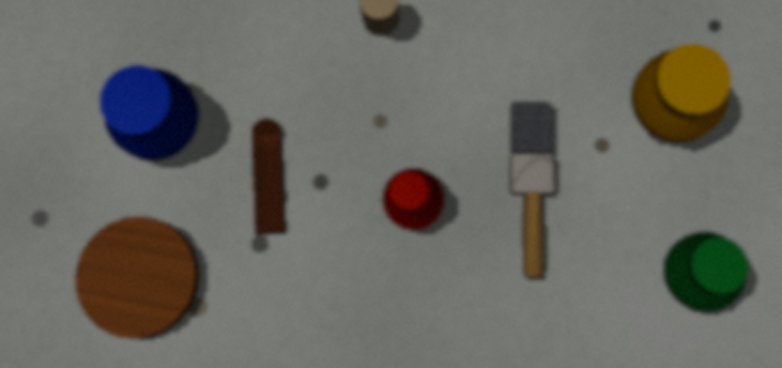

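The pictures show all four lids on their own jars. The top view puts the lid tops at 71.7, 79.6, 87.6 and 87.8 mm (nominal 72, 80, 88, 88) with tilts under 0.02. All are fully home, the jars are standing and the arm is clear, so I'm handing in.

```bash
python3 -c "
from plant import *
print(sign_off())"
```

```text
the job is handed in; nothing more can be done
None
```

I put all four lids on the jars of their own colour and handed the job in at about 33 s of the 112 s allowed; no verdict is reported. Each lid was gripped by its disc edge and lowered until the wrist felt 5–9 N on the rim. I then opened the fingers and backed away.

**Last checks, top camera:**

| Lid | Top height (mm) | Nominal (mm) | Tilt, below (rad) | Offset from jar mouth, about (mm) |
|---|---|---|---|---|
| Red | 71.7 | 72 | 0.02 | 3.5 |
| Green | 79.6 | 80 | 0.02 | 2 |
| Yellow | 87.6 | 88 | 0.02 | 1–2 |
| Blue | 87.8 | 88 | 0.02 | 1 |

The offsets compare each lid with its jar mouth as measured before the lid went on. The jars looked upright and in place, and the arm was clear of everything.

**What disagreed:**
- **Camera bias:** the side camera reads about 4–5 mm higher in y than the top one. I trusted the top camera after the red lid, whose held position matched it. I had averaged the two for the red lid, which is why it sits furthest off centre.
- **Side-view tilt:** the side camera's height fits gave apparent tilts of up to about 0.1 on the red and green lids and 0.05 on the yellow. I put this down to the oblique view blending in the lid edges; the top view shows them flat.
- **Finger width:** it read about 2.5 mm less than the lid diameter on every grasp. The lids still lifted level each time.

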